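# Grease the press: set the valve and hold the coupler on its nipple

### The job

Grease the machine: first turn the selector knob on the grease valve until it clicks in at the yellow dot, then take the grease coupler off its parking stand and push it squarely onto the tilted nipple until the red spring-loaded collar snaps down as far as it goes. Finish while still holding the coupler there, pressed down against the collar's spring, with the selector still on yellow; leave the other things on the bed where they are.

Things in the scene. Friction and masses are not known exactly. Their poses are not given: they have to be found in the camera images.
- valve: Grey fixed selector valve block, 82 x 80 x 40 mm high, bolted to the bed. Origin: centre of its underside; z up; at yaw 0 its -x side faces the robot. On top is the black selector knob with four coloured dots round the -x side of it.
- selector (a joint): Angle of the selector knob in rad; grows as the knob turns clockwise seen from above; stops at -0.08 and 1.88. Four spring detents, each marked by a coloured dot on the block: white at 0, blue at 0.6, yellow at 1.2, green at 1.8. Released within about 0.2 of a detent it settles into it; turning out of one takes about 0.1 N m. At value v the pointer (white line on the knob) has yaw pi + 0.9 - v in the valve's frame. It starts on white or blue.
- selector_grip (a point): Point on the selector knob's upright axis (10 mm from the valve's middle, towards its +x), 29 mm above the knob's underside and 71 mm above the bed: the height to grip. The knob's grip is an upright black bar 14 mm thick, 48 mm long and 36 mm high (its top is 78 mm above the bed) over a round skirt 43 mm across and 7 mm high. x axis of the  along the bar towards the pointer; z up.
- nipple_block: Grey fixed block 70 x 66 x 40 mm high, bolted to the bed, origin at the centre of its underside, z up. From its top a dark round boss with a brass nipple and a red collar leans 0.40 rad from upright towards the block's own -x.
- nipple (a point): Tip of the brass nipple (11 mm thick, round-ended), 53 mm along the nipple's axis from the block's top face. z axis of the  the nipple's axis, outward and up, tilted 0.40 rad from vertical. The nipple stands 18 mm proud of the red collar's top while the collar is up.
- collar (a joint): How far the red collar (28 mm across) round the nipple is pressed down along the nipple's axis, in m: 0 up, 0.009 at its bottom stop. Its spring pushes back with 5 N at first, about 11 N at 2 mm, gives way with a snap to about 4 N at 6 mm, and then rises to about 14 N at the bottom stop. It does not latch: let go, it springs up again.
- collar_top (a point): Centre of the red collar's upper face, on the nipple's axis, 18 mm below the nipple's tip while the collar is up; z axis along the nipple's axis, outward.
- coupler: Loose grease coupler, 108 mm long, about 0.2 kg, round about its z axis: steel head 34 mm across from 0 to 40 mm, black handle 24 mm across from 40 to 94 mm, orange end cap 30 mm across from 94 to 108 mm. Origin: centre of the open mouth; z points from the mouth to the cap. The mouth's bore is 15 mm across and 32 mm deep. It starts upright, mouth down, on the parking stand. Pressed on, the rim of its mouth bears on the red collar.
- coupler_grip (a point): Point on the coupler's axis in the black handle, 64 mm above the mouth: where to grip.
- stand: Fixed dark round parking stand 68 mm across and 12 mm high with a brass stud 10 mm thick rising 16 mm more, inside the parked coupler's bore. Origin: centre of its underside.
- spanner: Bystander: steel combination spanner 211 mm long, 9 mm high, lying on the bed.
- big_nut: Bystander: dark hex nut 24 mm wide, 13 mm high.
- wedge: Bystander: wooden wedge 100 x 30 x 20 mm.
- parts_bin: Bystander: blue bin of bolts, 84 x 106 x 42 mm.
- glue_pot: Fixed bystander: tin glue pot, 105 mm wide, 79 mm high.
Not all that is in view belongs to the job. Of the things that look like the coupler, the smaller one is meant.

How it is judged:
By the outcome, as a careful person would: the job done as asked, in the order asked, and still so for the second after the job is handed in, while the arm keeps its last pose, push and grip.
It also fails if it takes over 53 s, if anything falls off the work surface, if the arm or the gripper's body presses on something with over 40 N, if the wrist force passes 120 N, or if a joint passes its speed limit or range.

### The arm

A 7-joint arm with a two-finger parallel gripper is mounted at the origin on the work surface; the furniture and walls round the work are solid. World frame = base frame: x ahead of the robot, y to its left, z up, the work surface at z = 0. Lengths are in m, angles in rad, forces in N, time in s.
With the tool pointing down it reaches from about 0.4 to 0.85 m from the base axis. Payload 4.4 kg.
Tool frame: the origin (TCP) lies at the centre of the arm's flange, where the gripper is bolted on; the fingertips stand 199 mm ahead of it and the grasp point (between the pads) lies 180 mm ahead of it; z points along the fingers, y is the direction in which the jaws open and shut (so a half turn about z gives the same grasp; the last joint's range is limited). The gripper opens to 94 mm and grips with 3 to 60 N. Pads are 16 mm wide; open, the fingers measure 119 mm over their backs; the gripper's body (75 mm by 177 mm) begins 78 mm behind the grasp point.
Start: joints at [1.133, 0.628, 0.038, 1.517, -0.027, 0.996, -0.02], TCP at [0.236, -0.606, 0.405] pointing down, gripper open.
Joint ranges: [-3.06, 3.06], [-0.37, 2.12], [-1.25, 1.32], [0.18, 2.47], [-1.1, 4.24], [0.23, 1.98], [-2.94, 2.94]. Speed limits (rad/s): [2.57, 2.57, 3.14, 3.14, 3.14, 3.14, 3.14].

### API

Orientations are given as a unit quaternion [x, y, z, w].
In Python, from station import r gives the robot as it stands. The module is installed in compiled form; this text tells all that it offers.
- The arm moves only by the tool servo_tool, never from a script. Its argument "steps" is a list of rows, each an object of numbers: "claw": the gripper command: -1 is fully open, 1 is shut, values between are in proportion; "x", "y", "z": the shift along the tool's x, y, z in mm; "wx", "wy", "wz": the turn, a rotation vector about the tool's x, y, z in rad. A call has 1 to 5 rows; each row is the pose to reach, as a shift and turn from the pose commanded when the call began, along the tool's axes at that moment; what a row does not reach only later rows make up. A row lasts 1/10 s, in which the tool goes at most 50 mm and 8.59 degrees, less where a joint would pass 70% of its speed; a pose out of reach is approached as far as the arm can. A call with a gripper value outside its range is refused whole. The fingers move at their own pace and stop on an object; the grip force is fixed at half the most. Time passes only in rows, so rows that repeat a pose let the fingers close. It gives the time, the measured TCP pose, the force and the opening at its end, in the units of the state.
- r.get_state(): the state, without advancing time (a new reading comes with each control period).
- r.grab_frame(name): name is "scene" or "top"; returns (picture, depth): 420x560x3 uint8, blue, green, red; 420x560 float32, m along the optical axis (not along the pixel's ray), 0 where there is no reading.
- r.calibration(name): a dict with "camera_matrix" (3x3 intrinsics, pixels), "rvec" (rotation vector, rad) and "tvec" (3), from world to camera coordinates, as OpenCV has them. Camera axes: x right, y down, z forward; pixel columns grow to the right and rows downward; lengths in m; the calibration is good to about 2 mm. A picture is of the moment at which its call begins. calibration takes no time and is no camera call.
- r.job_done(): hands the job in, once; it reports no verdict.
The state is a dict: "clock": time; "qpos": joint angles; "qvel": joint speeds; "tau": joint torques, N m; "ee_pos": TCP position; "eef_rot": TCP orientation; "wrist_force": force on the tool from outside, world axes, zero at the start; "moment": the same for the moment, N m; "grip_width": finger opening in m.
Only numpy, scipy, OpenCV 4.12 (cv2) and the standard library are available. Lean on these libraries where they do the work, as an engineer would, in place of code of your own. Each camera call takes 0.05 s, during which the arm holds its last target.

## Working session

There is one attempt and no reset: what is moved stays moved. The work goes in short steps, Python scripts to look and compute and a tool call to move; the robot and the scene stay as the last step left them, time stands still between calls to the robot, and variables do not carry over. Pictures are saved under pics/ and viewed, and the job is handed in when it is done.

Besides the shell and the picture viewer there is one more tool, called in YAML: its name, and indented under it one key for each argument. servo_tool: Moves the arm, as the interface text tells. Its arguments: {"type":"object","properties":{"steps":{"type":"array","items":{"type":"object","properties":{"claw":{"type":"number"},"x":{"type":"number"},"y":{"type":"number"},"z":{"type":"number"},"wx":{"type":"number"},"wy":{"type":"number"},"wz":{"type":"number"}}}}},"required":["steps"]}

```bash
mkdir -p pics; ls; python3 - <<'E'
from station import r
import cv2
s=r.get_state();print(s)
for n in("scene","top"):
    p,d=r.grab_frame(n);cv2.imwrite(f"pics/{n}0.png",p);import numpy as np;np.save(f"pics/{n}0d.npy",d)
    c=r.calibration(n);print(n,c)
E
```

```text
pics
{'clock': 0.0, 'qpos': array([ 1.13321604,  0.62931605,  0.03845073,  1.51834197, -0.02699051,
        0.9963138 , -0.02003872]), 'qvel': array([ 1.53563350e-03, -7.35383428e-05, -7.34344577e-04, -1.50995512e-03,
       -1.43167247e-03, -1.29741049e-03,  7.34396043e-04]), 'tau': array([ 3.88794469e-04, -5.49734545e+01,  1.14375181e+00, -1.86636865e+01,
       -5.22809406e-02,  2.36228365e-02,  1.62174956e-04]), 'ee_pos': array([ 0.2360491 , -0.60531267,  0.40378178]), 'eef_rot': array([ 9.82775400e-01,  1.84801644e-01, -1.89491592e-04, -9.10962359e-04]), 'wrist_force': array([ 0.13460419, -1.46715054,  0.54252432]), 'moment': array([-0.00824154, -0.04195135, -0.03037552]), 'grip_width': 0.09400389922334519}
scene {'camera_matrix': array([[478.29628189,   0.        , 283.5147789 ],
       [  0.        , 478.29628189, 208.69592664],
       [  0.        ,   0.        ,   1.        ]]), 'rvec': array([ 1.66806954,  2.1937102 , -0.6161435 ]), 'tvec': array([ 0.23814038, -0.27661464,  1.49938998])}
top {'camera_matrix': array([[379.48114353,   0.        , 279.0018622 ],
       [  0.        , 379.48114353, 205.85307299],
       [  0.        ,   0.        ,   1.        ]]), 'rvec': array([ 2.20985372, -2.17510112,  0.05901614]), 'tvec': array([-0.1086522 ,  0.40046353,  1.22485266])}
```

View pics/scene0.png

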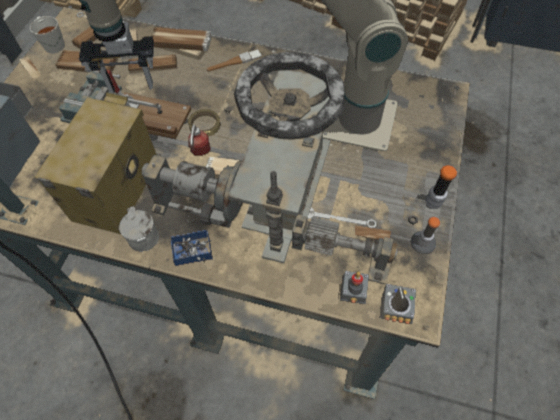

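View pics/top0.png

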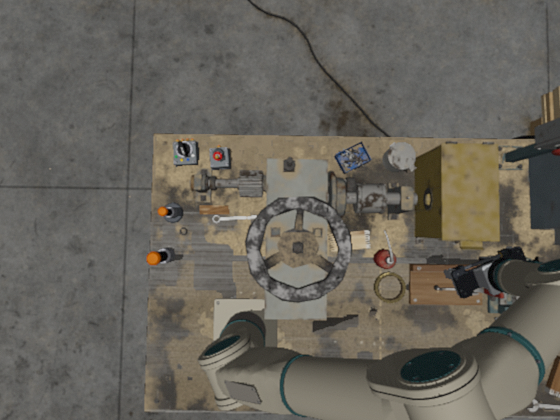

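The scene view shows two coupler-like tools with orange caps at (445,175), the larger, and (432,225), the smaller. The red collar is at (355,283) and the valve with its dots at (400,303). In the top view the same four are at (155,257), (165,211), (219,155) and (186,150). I'll zoom in on these.

```bash
cat > h.py <<'E'
import numpy as np, cv2
from scipy.spatial.transform import Rotation as R
from station import r
def cal(n):
    c=r.calibration(n);return c["camera_matrix"],cv2.Rodrigues(np.array(c["rvec"]))[0],np.array(c["tvec"]).ravel()
def proj(n,p):
    K,M,t=cal(n);q=K@(M@np.asarray(p,float)+t);return q[:2]/q[2]
def ray(n,uv):
    K,M,t=cal(n);d=np.linalg.solve(K,[uv[0],uv[1],1.]);return -M.T@t,M.T@d   # origin, dir (unit depth)
def onz(n,uv,z):
    o,d=ray(n,uv);return o+d*(z-o[2])/d[2]
def dep(n,uv,D):
    o,d=ray(n,uv);return o+d*D
def two(uvs,uvt):
    o1,d1=ray("scene",uvs);o2,d2=ray("top",uvt)
    A=np.stack([d1,-d2],1);k=np.linalg.lstsq(A,o2-o1,rcond=None)[0]
    a=o1+d1*k[0];b=o2+d2*k[1];return (a+b)/2,np.linalg.norm(a-b)
E
python3 - <<'E'
from h import *
s=cv2.imread("pics/scene0.png");t=cv2.imread("pics/top0.png")
cv2.imwrite("pics/s_c1.png",cv2.resize(s[260:335,330:430],None,fx=8,fy=8,interpolation=cv2.INTER_CUBIC))
cv2.imwrite("pics/s_c2.png",cv2.resize(s[160:260,380:480],None,fx=6,fy=6,interpolation=cv2.INTER_CUBIC))
cv2.imwrite("pics/t_c1.png",cv2.resize(t[130:205,145:245],None,fx=8,fy=8,interpolation=cv2.INTER_CUBIC))
cv2.imwrite("pics/t_c2.png",cv2.resize(t[195:275,140:240],None,fx=7,fy=7,interpolation=cv2.INTER_CUBIC))
for n,uv in(("scene",(400,303)),("top",(186,152)),("scene",(355,285)),("top",(219,155)),("scene",(425,245)),("top",(170,213)),("scene",(435,205)),("top",(158,257))): 
    d=np.load(f"pics/{n}0d.npy"); print(n,uv,onz(n,uv,0.03),dep(n,uv,d[uv[1],uv[0]]))
E
```

```text
scene (400, 303) [0.57330084 0.20691177 0.03      ] [0.59099767 0.20096734 0.07286666]
top (186, 152) [0.57068617 0.20108736 0.03      ] [0.56271554 0.19079909 0.07086682]
scene (355, 285) [0.55660872 0.09274143 0.03      ] [0.567556   0.09181365 0.05558925]
top (219, 155) [0.56257309 0.09414706 0.03      ] [0.55447133 0.08710447 0.07301169]
scene (425, 245) [0.3997478  0.24589299 0.03      ] [0.39239838 0.24813769 0.0170727 ]
top (170, 213) [0.37262444 0.2465539  0.03      ] [0.37107251 0.23254256 0.07845342]
scene (435, 205) [0.27060632 0.25711245 0.03      ] [0.26043219 0.2598435  0.01513347]
top (158, 257) [0.23190253 0.2803142  0.03      ] [0.2422851  0.24103875 0.15391413]
```

View pics/s_c1.png

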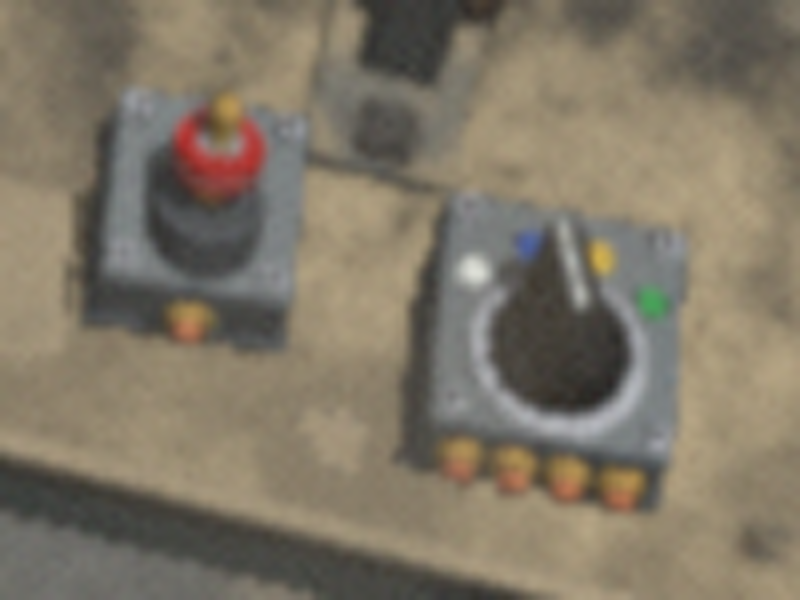

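View pics/s_c2.png

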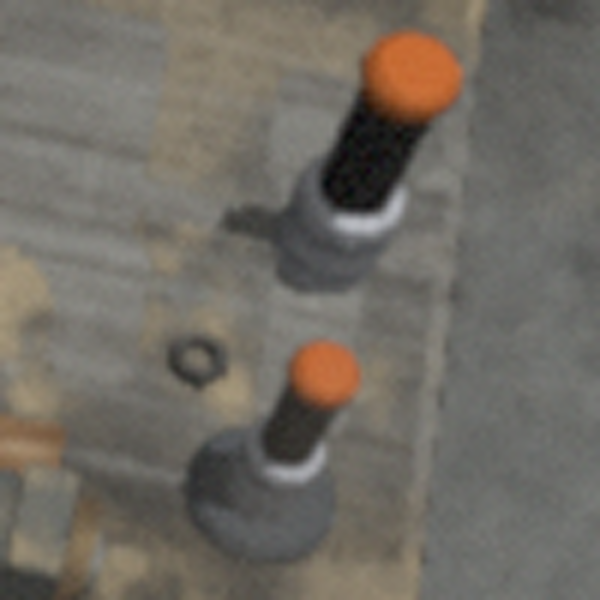

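View pics/t_c1.png

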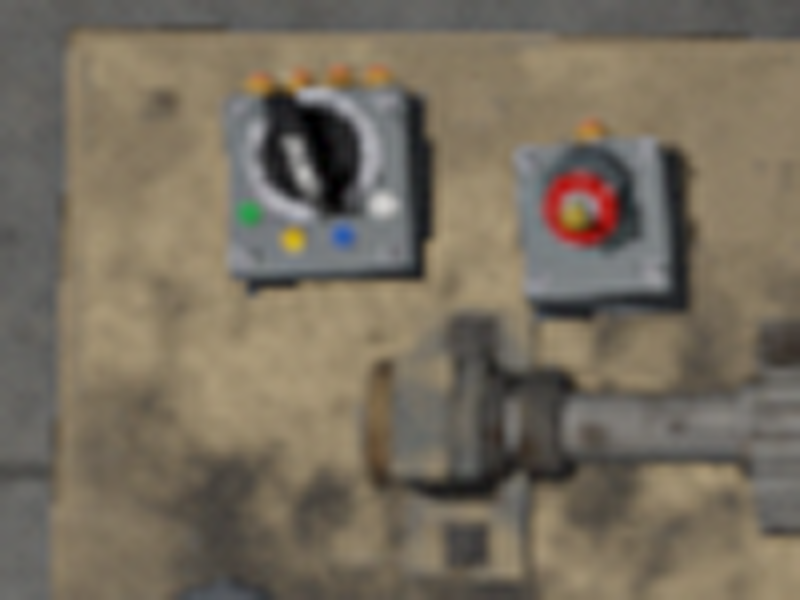

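View pics/t_c2.png

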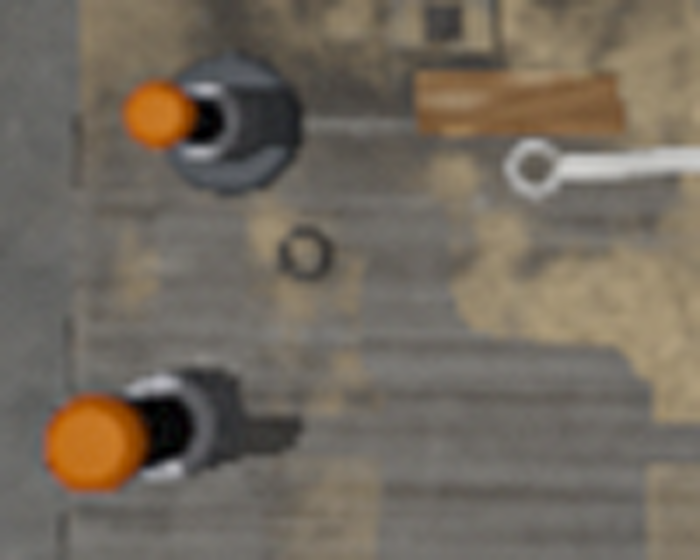

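The pointer sits near blue. The target is the smaller coupler on the round stand (scene (432,225), top (165,211)), not the larger one without a stand (scene (445,175)). Next I'll take precise measurements and a height map for transit clearance.

```bash
cat > m.py <<'E'
from h import *
R_={ "scene":{"valve":(380,280,425,330),"nip":(335,262,375,310),"cap":(420,212,445,235),"capbig":(430,160,462,185)},
 "top":{"valve":(172,138,200,168),"nip":(208,140,236,172),"cap":(150,200,178,222),"capbig":(142,245,170,270)}}
COL={"white":((0,0,150),(180,45,255)),"blue":((105,110,90),(130,255,255)),"yellow":((18,110,130),(32,255,255)),"green":((45,110,80),(80,255,255)),
 "orange":((3,150,120),(16,255,255)),"red1":((0,150,90),(4,255,255)),"red2":((172,150,90),(180,255,255))}
def blobs(img,box,col,amin=2,up=4):
    x0,y0,x1,y1=box;c=cv2.resize(img[y0:y1,x0:x1],None,fx=up,fy=up,interpolation=cv2.INTER_CUBIC)
    hsv=cv2.cvtColor(c,cv2.COLOR_BGR2HSV);m=0
    for k in ([col] if isinstance(col,str) else col): m=m|cv2.inRange(hsv,*map(np.array,COL[k]))
    n,l,st,ce=cv2.connectedComponentsWithStats(m)
    out=[]
    for i in range(1,n):
        if st[i,4]>=amin*up*up:
            out.append((st[i,4]/up/up,(ce[i]+.5)/up-.5+[x0,y0],st[i,2]/up,st[i,3]/up))
    return sorted(out,key=lambda a:-a[0])
E
python3 - <<'E'
from m import *
for n in("scene","top"):
    im=cv2.imread(f"pics/{n}0.png")
    for k in("white","blue","yellow","green"):
        for b in blobs(im,R_[n]["valve"],k)[:5]: print(n,k,np.round(b[0],1),b[1].round(2),onz(n,b[1],.04).round(4))
    for b in blobs(im,R_[n]["nip"],["red1","red2"]): print(n,"red",b[0],b[1].round(2),b[2:])
    for b in blobs(im,R_[n]["nip"],"yellow"): print(n,"brass",b[0],b[1].round(2),b[2:],onz(n,b[1],.087).round(4))
    for b in blobs(im,R_[n]["cap"],"orange"): print(n,"cap",b[0],b[1].round(2),b[2:],onz(n,b[1],.12).round(4))
    for b in blobs(im,R_[n]["capbig"],"orange"): print(n,"capbig",b[0],b[1].round(2),b[2:],onz(n,b[1],.15).round(4))
print(proj("top",[0,0,0]),proj("top",[0,-.6,.2]))
# height map from both depths: max z in 5cm cells
H=np.zeros((20,24))
for n in("scene","top"):
    D=np.load(f"pics/{n}0d.npy");K,M,t=cal(n)
    v,u=np.mgrid[:420,:560];P=np.stack([(u-K[0,2])/K[0,0]*D,(v-K[1,2])/K[1,1]*D,D],-1)
    W=(P-t)@M; ok=(D>0)
    i=((W[...,0]+.1)/.05).astype(int);j=((W[...,1]+.8)/.05).astype(int)
    ok&=(i>=0)&(i<20)&(j>=0)&(j<24)
    if n=="scene": np.maximum.at(H,(i[ok],j[ok]),W[...,2][ok])
print("cols y from -.8 step .05; rows x from -.1");
for k in range(19,-1,-1): print("%.2f"%(-.1+k*.05),(H[k]*100).round().astype(int))
E
```

```text
scene white 75.2 [400.54 308.11] [0.5898 0.2087 0.04  ]
scene white 16.1 [388.74 293.38] [0.5604 0.1756 0.04  ]
scene white 3.8 [412.57 315.07] [0.5992 0.2386 0.04  ]
scene white 3.1 [400.9  292.06] [0.5492 0.2035 0.04  ]
scene white 2.7 [402.   296.08] [0.5587 0.2076 0.04  ]
scene blue 2.5 [395.58 290.14] [0.5477 0.1903 0.04  ]
scene yellow 8.2 [394.16 316.96] [0.6155 0.1974 0.04  ]
scene yellow 8.1 [407.59 319.5 ] [0.6131 0.2288 0.04  ]
scene yellow 8.0 [404.54 291.73] [0.546  0.2119 0.04  ]
scene yellow 7.9 [400.78 318.19] [0.6142 0.2129 0.04  ]
scene yellow 6.6 [387.42 315.76] [0.6168 0.1815 0.04  ]
scene green 5.1 [411.09 297.41] [0.5562 0.2292 0.04  ]
scene red 30.0 [356.71 279.27] (np.float64(10.25), np.float64(7.0))
scene brass 9.375 [357.94 273.25] (np.float64(3.25), np.float64(4.75)) [0.5498 0.0916 0.087 ]
scene brass 6.1875 [353.42 298.57] (np.float64(4.25), np.float64(2.5)) [0.6149 0.0937 0.087 ]
scene cap 79.6875 [433.7  221.84] (np.float64(10.75), np.float64(10.0)) [0.3817 0.243  0.12  ]
scene capbig 159.75 [448.37 171.81] (np.float64(15.5), np.float64(13.75)) [0.2446 0
[... 1818 characters left out ...]
35 22 22 22  2 15  3  3 38 38 35 35 38 38  2  1  1  2  2  1  1  0]
0.25 [ 7  0 35 50 50 33  7 15  3  4 38 38 36 36 38 38  1  1  1  1 16 15  1  0]
0.20 [ 7  0 35 35 49 35  7 12  1  1 38 38 38 38 38 38  1  1  1  1 15 16  0  0]
0.15 [ 7 17  6  6 39 35  3  3  1  1  0 38 38 38 38  1  1  1  1  1  1  1  0  0]
0.10 [ 6 16  6  6  6  3  3  3  1  1  0 25 25 25 25  2  2  2  1  1  1  1  1  0]
0.05 [ 6  2  2  2  2  2  2  2  1  0  0 25 25 47 47 46 40  2  1  1  1  1  1  0]
0.00 [ 3  2  1  1  1  1  1  1  1  1  0  0  0  0 29 46 44 39  1  1  1  1  1  0]
-0.05 [ 3  3  3  3  1  1  1  1  1  1  0  0  0  0 30 28 42 14  1  1  1  1  0  0]
-0.10 [ 6  6  6  6  6  2  2  2  1  1  0  0  0  0  0  0 39  2  2  1  1  1  1  0]
```

```bash
python3 - <<'E'
from m import *
S={"white":(388.74,293.38),"blue":(395.58,290.14),"yellow":(404.54,291.73),"green":(411.09,297.41)}
T={"white":(192.45,155.1),"blue":(187.44,158.99),"yellow":(181.19,159.39),"green":(175.69,156.22)}
v=np.array([0,.6,1.2,1.8])
for nm,A in(("scene",S),("top",T)):
    P=np.array([onz(nm,A[k],.04) for k in A]);p=P[:,0]+1j*P[:,1]
    sol,res,_,_=np.linalg.lstsq(np.stack([np.ones(4),np.exp(-1j*v)],1),p,rcond=None)
    print(nm,"knob axis",sol[0].round(4),"R",abs(sol[1]).round(4),"valve yaw",np.angle(sol[1]*np.exp(-1j*(np.pi+.9))),"res",abs(p-sol[0]-sol[1]*np.exp(-1j*v)).round(4))
    # knob top pointer: bright pixels within knob
print("two-view dots",[ (two(S[k],T[k])[0].round(4),round(two(S[k],T[k])[1],4)) for k in S])
print("nip tip",two((357.94,273.0),(216.25,156.65)))
print("red",two((356.71,279.27),(217.54,155.4)))
print("cap",two((433.7,221.84),(162.01,210.89)))
for n in("scene","top"):
    im=cv2.imread(f"pics/{n}0.png");d=np.load(f"pics/{n}0d.npy")
    b=(382,284,420,316) if n=="scene" else (172,138,200,168)
    cv2.imwrite(f"pics/{n}_knob.png",cv2.resize(im[b[1]:b[3],b[0]:b[2]],None,fx=18,fy=18,interpolation=cv2.INTER_LANCZOS4))
    b=(335,262,375,310) if n=="scene" else (205,138,240,172)
    cv2.imwrite(f"pics/{n}_nip.png",cv2.resize(im[b[1]:b[3],b[0]:b[2]],None,fx=12 if n=="scene" else 16,fy=12 if n=="scene" else 16,interpolation=cv2.INTER_LANCZOS4))
E
```

```text
scene knob axis (0.5798+0.2039j) R 0.0346 valve yaw 0.08036065660699898 res [0.0004 0.0008 0.0004 0.0001]
top knob axis (0.578+0.2061j) R 0.0343 valve yaw 0.08382357710426702 res [0.     0.     0.0002 0.0001]
two-view dots [(array([0.5595, 0.1768, 0.0385]), np.float64(0.0022)), (array([0.5467, 0.192 , 0.0387]), np.float64(0.0032)), (array([0.545 , 0.2129, 0.0383]), np.float64(0.0016)), (array([0.5551, 0.2306, 0.038 ]), np.float64(0.0022))]
nip tip (array([0.54738135, 0.09264682, 0.08368836]), np.float64(0.002165472512573345))
red (array([0.55505934, 0.09296105, 0.06308561]), np.float64(0.0006584677740945337))
cap (array([0.37613115, 0.24569676, 0.11190726]), np.float64(0.00244993088161011))
```

View pics/top_knob.png

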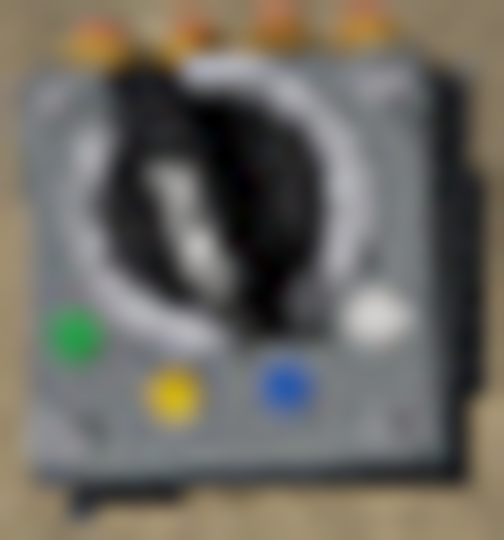

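View pics/scene_knob.png

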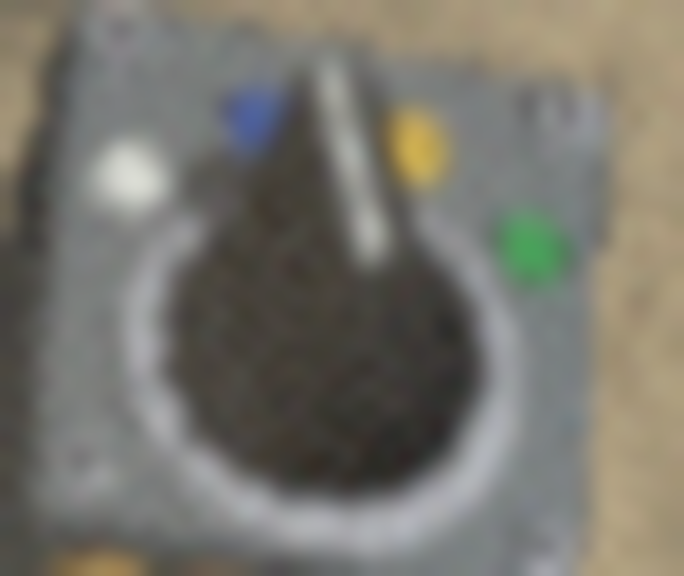

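View pics/top_nip.png

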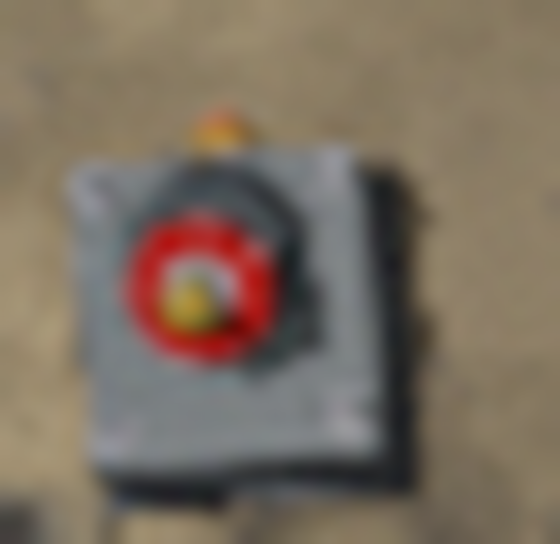

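View pics/scene_nip.png

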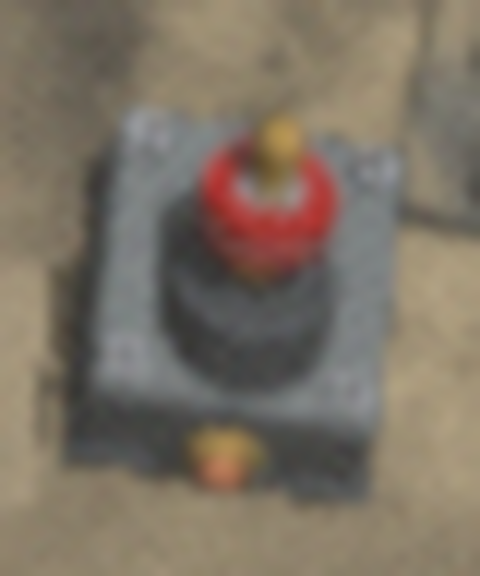

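```bash
python3 - <<'E'
from m import *
C={"top":[(68,175),(350,150),(385,450),(95,470)],"scene":[(130,110),(405,155),(375,430),(90,395)]}
for n,o,s in(("top",(205,138),16),("scene",(335,262),12)):
    P=np.array([onz(n,((c[0]+.5)/s-.5+o[0],(c[1]+.5)/s-.5+o[1]),.04) for c in C[n]])
    print(n,"centre",P.mean(0).round(4))
    for a in range(4):
        e=P[(a+1)%4]-P[a];print("  edge",np.hypot(*e[:2]).round(4),np.arctan2(e[1],e[0]).round(3))
# valve edges too
C={"top":[(30,75),(425,55),(455,460),(35,475)]}
P=np.array([onz("top",((c[0]+.5)/18-.5+172,(c[1]+.5)/18-.5+138),.04) for c in C["top"]]);print(P.mean(0))
for a in range(4):
    e=P[(a+1)%4]-P[a];print("  vedge",np.hypot(*e[:2]).round(4),np.arctan2(e[1],e[0]).round(3))
E
```

```text
top centre [0.5543 0.0938 0.04  ]
  edge 0.0567 -1.466
  edge 0.0611 -3.003
  edge 0.0581 1.656
  edge 0.0599 0.116
scene centre [0.5583 0.0928 0.04  ]
  edge 0.0571 1.663
  edge 0.0608 0.083
  edge 0.0575 -1.431
  edge 0.0636 -3.062
[0.56769423 0.20286279 0.04      ]
  vedge 0.0705 -1.504
  vedge 0.0731 -3.04
  vedge 0.0747 1.622
  vedge 0.0719 0.044
```

servo_tool:
  steps:
    - {"claw": -1,"z": -50}
    - {"claw": -1,"z": -100}
    - {"claw": -1,"z": -150}
    - {"claw": -1,"z": -200}
    - {"claw": -1,"z": -250}

```text
$.steps[0]: bad value
```

```bash
cat > st.py <<'E'
from h import *
import sys
def st():
    s=r.get_state();q=R.from_quat(s["eef_rot"]);M=q.as_matrix()
    print("t %.2f"%s["clock"],"pos",s["ee_pos"].round(4),"grasp",(s["ee_pos"]+.18*M[:,2]).round(4),"z",M[:,2].round(4),"yawx %.3f"%np.arctan2(M[1,0],M[0,0]),"F",s["wrist_force"].round(1),"M",s["moment"].round(2),"w %.4f"%s["grip_width"]);print(" q",s["qpos"].round(2))
    return s,M
def delta(pos,M2=None,s=None):
    """mm/rad to bring TCP to pos with rotation matrix M2, tool axes now"""
    s=s or r.get_state();M=R.from_quat(s["eef_rot"]).as_matrix()
    d=M.T@(np.asarray(pos)-s["ee_pos"])*1000
    w=R.from_matrix(M.T@M2).as_rotvec() if M2 is not None else np.zeros(3)
    return d.round(1),w.round(4)
def frame(z,yx):
    """tool frame with axis z, x axis as near as possible to horizontal dir yaw yx"""
    z=np.array(z)/np.linalg.norm(z);x=np.array([np.cos(yx),np.sin(yx),0]);x-=z*(x@z);x/=np.linalg.norm(x)
    return np.stack([x,np.cross(z,x),z],1)
E
python3 - <<'E'
from st import *
st()
# knob at blue: bar yaw
b=np.pi+.082+.3
for yx in (b-np.pi,): print(delta([.579,.205,.66],frame([0,0,-1],yx)))
E
```

```text
t 0.10 pos [ 0.2361 -0.6053  0.4039] grasp [ 0.236  -0.6051  0.2239] z [-6.0e-04  1.5e-03 -1.0e+00] yawx 0.372 F [0.4 1.1 0.1] M [-0.   -0.04  0.04] w 0.0941
 q [ 1.13  0.63  0.04  1.52 -0.03  1.   -0.02]
(array([ 613.9, -630.8, -255.1]), array([-0.0016, -0.    , -0.0102]))
```

servo_tool:
  steps:
    - {"claw": -1,"x": 0,"y": 0,"z": -50,"wx": 0,"wy": 0,"wz": 0}
    - {"claw": -1,"x": 0,"y": 0,"z": -100,"wx": 0,"wy": 0,"wz": 0}
    - {"claw": -1,"x": 0,"y": 0,"z": -150,"wx": 0,"wy": 0,"wz": 0}
    - {"claw": -1,"x": 0,"y": 0,"z": -200,"wx": 0,"wy": 0,"wz": 0}
    - {"claw": -1,"x": 0,"y": 0,"z": -250,"wx": 0,"wy": 0,"wz": 0}

```text
clock: 0.6
ee_pos: [0.2359, -0.6051, 0.6566]
eef_rot: [0.983, 0.185, -0.0, -0.0]
wrist_force: [0.8, -1.2, 0.4]
grip_width: 0.0939
```

servo_tool:
  steps:
    - {"claw": -1,"x": 35,"y": -36,"z": 0,"wx": 0,"wy": 0,"wz": 0}
    - {"claw": -1,"x": 70,"y": -72,"z": 0,"wx": 0,"wy": 0,"wz": 0}
    - {"claw": -1,"x": 105,"y": -108,"z": 0,"wx": 0,"wy": 0,"wz": 0}
    - {"claw": -1,"x": 140,"y": -144,"z": 0,"wx": 0,"wy": 0,"wz": 0}
    - {"claw": -1,"x": 175,"y": -180,"z": 0,"wx": 0,"wy": 0,"wz": 0}

```text
clock: 1.1
ee_pos: [0.3338, -0.3732, 0.6544]
eef_rot: [0.983, 0.185, -0.0, -0.0]
wrist_force: [1.1, 0.2, -0.4]
grip_width: 0.0944
```

```bash
python3 - <<'E'
from st import *
st()
E
```

```text
t 1.10 pos [ 0.3338 -0.3732  0.6544] grasp [ 0.3337 -0.3731  0.4744] z [-3.e-04  4.e-04 -1.e+00] yawx 0.372 F [ 1.1  0.2 -0.4] M [ 0.01 -0.04 -0.01] w 0.0944
 q [ 0.8   0.22 -0.02  1.49  0.    1.44 -0.42]
```

servo_tool:
  steps:
    - {"claw": -1,"x": 35,"y": -36,"z": 0,"wx": 0,"wy": 0,"wz": 0}
    - {"claw": -1,"x": 70,"y": -72,"z": 0,"wx": 0,"wy": 0,"wz": 0}
    - {"claw": -1,"x": 105,"y": -108,"z": 0,"wx": 0,"wy": 0,"wz": 0}
    - {"claw": -1,"x": 140,"y": -144,"z": 0,"wx": 0,"wy": 0,"wz": 0}
    - {"claw": -1,"x": 175,"y": -180,"z": 0,"wx": 0,"wy": 0,"wz": 0}

```text
clock: 1.6
ee_pos: [0.4308, -0.1429, 0.6546]
eef_rot: [0.983, 0.185, -0.0, 0.0]
wrist_force: [1.0, 0.2, 0.6]
grip_width: 0.094
```

servo_tool:
  steps:
    - {"claw": -0.2,"x": 35,"y": -36,"z": 0,"wx": 0,"wy": 0,"wz": 0}
    - {"claw": -0.2,"x": 70,"y": -72,"z": 0,"wx": 0,"wy": 0,"wz": 0}
    - {"claw": -0.2,"x": 105,"y": -108,"z": 0,"wx": 0,"wy": 0,"wz": 0}
    - {"claw": -0.2,"x": 140,"y": -144,"z": 0,"wx": 0,"wy": 0,"wz": 0}
    - {"claw": -0.2,"x": 175,"y": -180,"z": 0,"wx": 0,"wy": 0,"wz": 0}

```text
clock: 2.1
ee_pos: [0.5282, 0.0871, 0.6545]
eef_rot: [0.983, 0.185, -0.0, 0.0]
wrist_force: [-0.1, -0.8, 0.0]
grip_width: 0.0579
```

```bash
python3 - <<'E'
from st import *
st()
print(delta([.579,.205,.40],frame([0,0,-1],.382)))
E
```

```text
t 2.10 pos [0.5282 0.0871 0.6545] grasp [0.5282 0.087  0.4745] z [-3.e-04 -4.e-04 -1.e+00] yawx 0.371 F [-0.1 -0.8  0. ] M [-0.05  0.   -0.02] w 0.0579
 q [ 0.04  0.3  -0.37  1.39  0.11  1.47 -1.52]
(array([ 90.2, -91.5, 254.5]), array([ 0.0002,  0.0004, -0.0106]))
```

servo_tool:
  steps:
    - {"claw": -0.2,"x": 35,"y": -35,"z": 0,"wx": 0,"wy": 0,"wz": 0}
    - {"claw": -0.2,"x": 65,"y": -65,"z": 20,"wx": 0,"wy": 0,"wz": 0}
    - {"claw": -0.2,"x": 90,"y": -91,"z": 50,"wx": 0,"wy": 0,"wz": -0.01}
    - {"claw": -0.2,"x": 90,"y": -91,"z": 100,"wx": 0,"wy": 0,"wz": -0.01}
    - {"claw": -0.2,"x": 90,"y": -91,"z": 150,"wx": 0,"wy": 0,"wz": -0.01}

```text
clock: 2.6
ee_pos: [0.5785, 0.2044, 0.5026]
eef_rot: [0.982, 0.191, 0.0, -0.0]
wrist_force: [0.7, 0.0, -1.5]
grip_width: 0.0566
```

servo_tool:
  steps:
    - {"claw": -0.2,"x": 0,"y": 0,"z": 50,"wx": 0,"wy": 0,"wz": 0}
    - {"claw": -0.2,"x": 0,"y": 0,"z": 100,"wx": 0,"wy": 0,"wz": 0}
    - {"claw": -0.2,"x": 0,"y": 0,"z": 150,"wx": 0,"wy": 0,"wz": 0}
    - {"claw": -0.2,"x": 0,"y": 0,"z": 180,"wx": 0,"wy": 0,"wz": 0}
    - {"claw": -0.2,"x": 0,"y": 0,"z": 180,"wx": 0,"wy": 0,"wz": 0}

```text
clock: 3.1
ee_pos: [0.5769, 0.2018, 0.3199]
eef_rot: [0.982, 0.19, -0.005, 0.001]
wrist_force: [0.2, 0.9, -0.1]
grip_width: 0.056
```

```bash
python3 - <<'E'
from st import *
st()
print(delta([.579,.205,.251],frame([0,0,-1],.382)))
for n in("scene","top"):
    p,d=r.grab_frame(n);cv2.imwrite(f"pics/{n}1.png",p)
    u=proj(n,[.579,.205,.1]).astype(int);x0,y0=u[0]-50,max(0,u[1]-45)
    cv2.imwrite(f"pics/{n}1c.png",cv2.resize(p[y0:y0+90,x0:x0+100],None,fx=6,fy=6,interpolation=cv2.INTER_CUBIC));print(x0,y0)
E
```

```text
t 3.10 pos [0.5769 0.2018 0.3199] grasp [0.5752 0.2011 0.1399] z [-0.0094 -0.0038 -0.9999] yawx 0.382 F [ 0.2  0.9 -0.1] M [0.01 0.02 0.07] w 0.0560
 q [-0.18  0.69 -0.33  1.7   0.29  0.81 -1.83]
(array([ 3.8, -2.2, 68.8]), array([0.0001, 0.0101, 0.    ]))
354 249
129 99
```

View pics/scene1c.png

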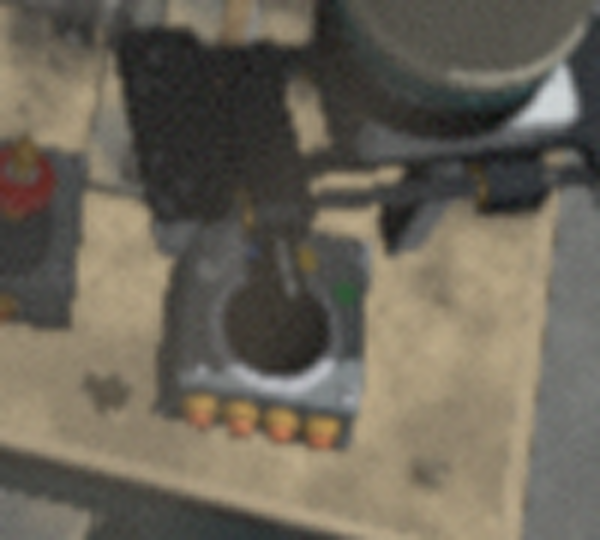

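View pics/top1c.png

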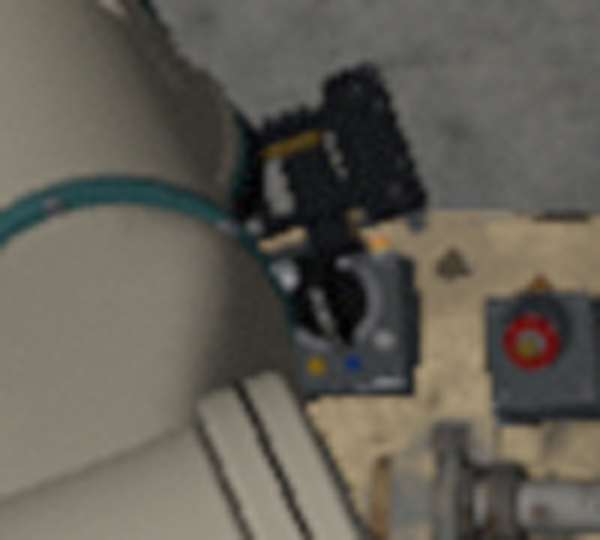

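servo_tool:
  steps:
    - {"claw": -0.2,"x": 0,"y": 0,"z": 20,"wx": 0,"wy": 0,"wz": 0}
    - {"claw": -0.2,"x": 0,"y": 0,"z": 20,"wx": 0,"wy": 0,"wz": 0}

```text
clock: 3.4
ee_pos: [0.5789, 0.2028, 0.3055]
eef_rot: [0.982, 0.19, 0.0, 0.0]
wrist_force: [0.0, -0.1, 0.6]
grip_width: 0.0567
```

```bash
python3 - <<'E'
from st import *
st()
print(delta([.579,.205,.251],frame([0,0,-1],.382)))
E
```

```text
t 3.40 pos [0.5789 0.2028 0.3055] grasp [0.579  0.2028 0.1255] z [ 6.e-04  0.e+00 -1.e+00] yawx 0.382 F [ 0.  -0.1  0.6] M [ 0.02 -0.01 -0.03] w 0.0567
 q [-0.19  0.71 -0.32  1.71  0.3   0.77 -1.84]
(array([ 0.9, -2. , 54.5]), array([ 0.0002, -0.0005, -0.0004]))
```

servo_tool:
  steps:
    - {"claw": -0.2,"x": 1,"y": -2,"z": 25,"wx": 0,"wy": 0,"wz": 0}
    - {"claw": -0.2,"x": 1,"y": -2,"z": 45,"wx": 0,"wy": 0,"wz": 0}
    - {"claw": -0.2,"x": 1,"y": -2,"z": 53,"wx": 0,"wy": 0,"wz": 0}
    - {"claw": -0.2,"x": 1,"y": -2,"z": 53,"wx": 0,"wy": 0,"wz": 0}

```text
clock: 3.8
ee_pos: [0.5792, 0.2051, 0.2524]
eef_rot: [0.982, 0.19, 0.0, 0.0]
wrist_force: [-1.5, 0.4, -0.2]
grip_width: 0.0563
```

```bash
python3 - <<'E'
from st import *
st()
for n in("scene","top"):
    p,d=r.grab_frame(n)
    u=proj(n,[.579,.205,.1]).astype(int);x0,y0=u[0]-50,max(0,u[1]-45)
    cv2.imwrite(f"pics/{n}2c.png",cv2.resize(p[y0:y0+90,x0:x0+100],None,fx=6,fy=6,interpolation=cv2.INTER_CUBIC))
E
```

```text
t 3.80 pos [0.5792 0.2051 0.2524] grasp [0.5792 0.2051 0.0724] z [ 4.e-04  0.e+00 -1.e+00] yawx 0.382 F [-1.5  0.4 -0.2] M [0.03 0.06 0.  ] w 0.0563
 q [-0.21  0.78 -0.29  1.74  0.33  0.67 -1.87]
```

View pics/scene2c.png

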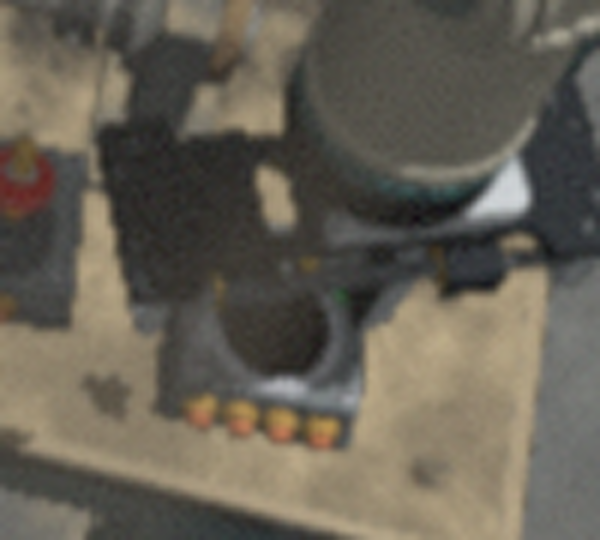

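View pics/top2c.png

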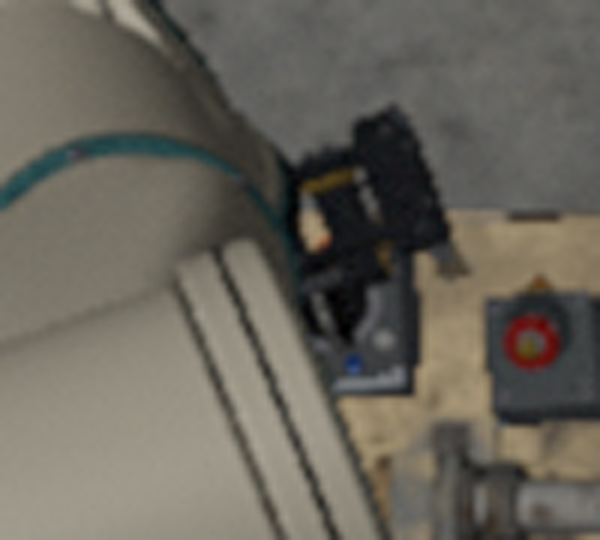

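The jaws straddle the knob bar, with the red collar off to one side at crop (25,175). I'll close now.

servo_tool:
  steps:
    - {"claw": 1,"x": 0,"y": 0,"z": 1,"wx": 0,"wy": 0,"wz": 0}
    - {"claw": 1,"x": 0,"y": 0,"z": 1,"wx": 0,"wy": 0,"wz": 0}
    - {"claw": 1,"x": 0,"y": 0,"z": 1,"wx": 0,"wy": 0,"wz": 0}
    - {"claw": 1,"x": 0,"y": 0,"z": 1,"wx": 0,"wy": 0,"wz": 0}
    - {"claw": 1,"x": 0,"y": 0,"z": 1,"wx": 0,"wy": 0,"wz": 0}

```text
clock: 4.4
ee_pos: [0.5789, 0.205, 0.2508]
eef_rot: [0.982, 0.19, 0.0, -0.0]
wrist_force: [-0.3, 1.1, 0.9]
grip_width: 0.0203
```

```bash
python3 - <<'E'
from st import *
st()
E
```

```text
t 4.40 pos [0.5789 0.205  0.2508] grasp [0.5789 0.205  0.0708] z [ 1.e-04  1.e-04 -1.e+00] yawx 0.382 F [-0.3  1.1  0.9] M [-0.02  0.06 -0.01] w 0.0203
 q [-0.21  0.79 -0.29  1.74  0.33  0.67 -1.87]
```

servo_tool:
  steps:
    - {"claw": 1,"x": 0,"y": 0,"z": 0,"wx": 0,"wy": 0,"wz": 0}
    - {"claw": 1,"x": 0,"y": 0,"z": 0,"wx": 0,"wy": 0,"wz": 0}

```text
clock: 4.6
ee_pos: [0.5788, 0.2054, 0.2507]
eef_rot: [0.982, 0.19, -0.0, -0.0]
wrist_force: [-0.4, 1.4, 0.1]
grip_width: 0.0136
```

```bash
python3 - <<'E'
from st import *
st()
E
```

```text
t 4.60 pos [0.5788 0.2054 0.2507] grasp [0.5787 0.2055 0.0707] z [-1.e-04  5.e-04 -1.e+00] yawx 0.382 F [-0.4  1.4  0.1] M [ 0.2   0.1  -0.03] w 0.0136
 q [-0.21  0.79 -0.29  1.74  0.33  0.67 -1.87]
```

servo_tool:
  steps:
    - {"claw": 1,"x": 0,"y": 0,"z": 0,"wx": 0,"wy": 0,"wz": 0.1}
    - {"claw": 1,"x": 0,"y": 0,"z": 0,"wx": 0,"wy": 0,"wz": 0.2}
    - {"claw": 1,"x": 0,"y": 0,"z": 0,"wx": 0,"wy": 0,"wz": 0.3}

```text
clock: 4.9
ee_pos: [0.5787, 0.2056, 0.2507]
eef_rot: [0.999, 0.039, -0.0, -0.0]
wrist_force: [-0.3, 1.3, -0.3]
grip_width: 0.0137
```

```bash
python3 - <<'E'
from st import *
st()
E
```

```text
t 4.90 pos [0.5787 0.2056 0.2507] grasp [0.5787 0.2057 0.0707] z [-1.e-04  8.e-04 -1.e+00] yawx 0.078 F [-0.3  1.3 -0.3] M [0.28 0.18 0.02] w 0.0137
 q [-0.26  0.78 -0.21  1.74  0.24  0.65 -2.1 ]
```

servo_tool:
  steps:
    - {"claw": 1,"x": 0,"y": 0,"z": 0,"wx": 0,"wy": 0,"wz": 0.1}
    - {"claw": 1,"x": 0,"y": 0,"z": 0,"wx": 0,"wy": 0,"wz": 0.2}
    - {"claw": 1,"x": 0,"y": 0,"z": 0,"wx": 0,"wy": 0,"wz": 0.3}
    - {"claw": 1,"x": 0,"y": 0,"z": 0,"wx": 0,"wy": 0,"wz": 0.3}
    - {"claw": 1,"x": 0,"y": 0,"z": 0,"wx": 0,"wy": 0,"wz": 0.3}

```text
clock: 5.4
ee_pos: [0.5787, 0.2058, 0.2507]
eef_rot: [0.994, -0.107, -0.0, -0.0]
wrist_force: [-0.5, 1.4, 0.2]
grip_width: 0.014
```

```bash
python3 - <<'E'
from st import *
st()
E
```

```text
t 5.40 pos [0.5787 0.2058 0.2507] grasp [0.5787 0.2059 0.0707] z [-0.e+00  7.e-04 -1.e+00] yawx -0.215 F [-0.5  1.4  0.2] M [ 0.62  0.23 -0.03] w 0.0140
 q [-0.31  0.77 -0.13  1.74  0.15  0.64 -2.31]
```

servo_tool:
  steps:
    - {"claw": -0.2,"x": 0,"y": 0,"z": 0,"wx": 0,"wy": 0,"wz": 0}
    - {"claw": -0.2,"x": 0,"y": 0,"z": 0,"wx": 0,"wy": 0,"wz": 0}
    - {"claw": -0.2,"x": 0,"y": 0,"z": 0,"wx": 0,"wy": 0,"wz": 0}
    - {"claw": -0.2,"x": 0,"y": 0,"z": -15,"wx": 0,"wy": 0,"wz": 0}
    - {"claw": -0.2,"x": 0,"y": 0,"z": -50,"wx": 0,"wy": 0,"wz": 0}

```text
clock: 5.9
ee_pos: [0.5779, 0.2044, 0.2994]
eef_rot: [0.994, -0.109, -0.003, 0.001]
wrist_force: [0.6, 0.2, -0.4]
grip_width: 0.0505
```

servo_tool:
  steps:
    - {"claw": -0.2,"x": 0,"y": 0,"z": -50,"wx": 0,"wy": 0,"wz": 0}
    - {"claw": -0.2,"x": -50,"y": 0,"z": -70,"wx": 0,"wy": 0,"wz": 0}
    - {"claw": -0.2,"x": -100,"y": 0,"z": -70,"wx": 0,"wy": 0,"wz": 0}

```text
clock: 6.2
ee_pos: [0.4857, 0.226, 0.3747]
eef_rot: [0.994, -0.11, 0.004, -0.002]
wrist_force: [-0.9, 0.8, 0.2]
grip_width: 0.0561
```

```bash
python3 - <<'E'
from st import *
st()
c=[.3770,.2447]
for n in("scene","top"):
    p,d=r.grab_frame(n);cv2.imwrite(f"pics/{n}3.png",p)
    u=proj(n,[.579,.205,.1]).astype(int);x0,y0=u[0]-50,max(0,u[1]-45)
    cv2.imwrite(f"pics/{n}3c.png",cv2.resize(p[y0:y0+90,x0:x0+100],None,fx=6,fy=6,interpolation=cv2.INTER_CUBIC))
for yx in(-.215,.3,0): print(delta([*c,.40],frame([0,0,-1],yx)))
E
```

```text
t 6.20 pos [0.4857 0.226  0.3747] grasp [0.4872 0.2267 0.1947] z [ 0.0082  0.0038 -1.    ] yawx -0.221 F [-0.9  0.8  0.2] M [ 0.15  0.11 -0.01] w 0.0561
 q [-0.38  0.5  -0.16  1.87  0.11  0.77 -2.39]
(array([-103. ,    4.5,  -27.4]), array([0.0011, 0.0044, 0.0035]))
(array([-103. ,    4.5,  -27.4]), array([-1.000e-04,  4.600e-03, -5.115e-01]))
(array([-103. ,    4.5,  -27.4]), array([ 0.0006,  0.0045, -0.2115]))
```

View pics/scene3.png

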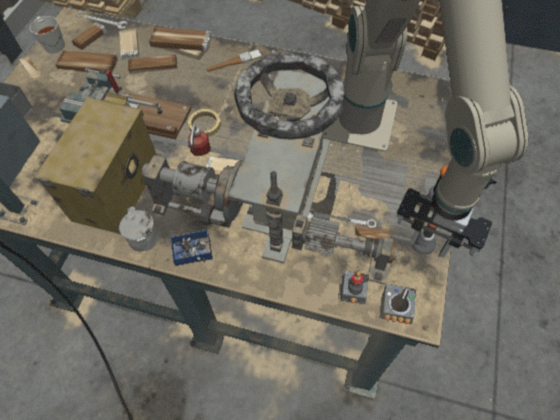

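View pics/scene3c.png

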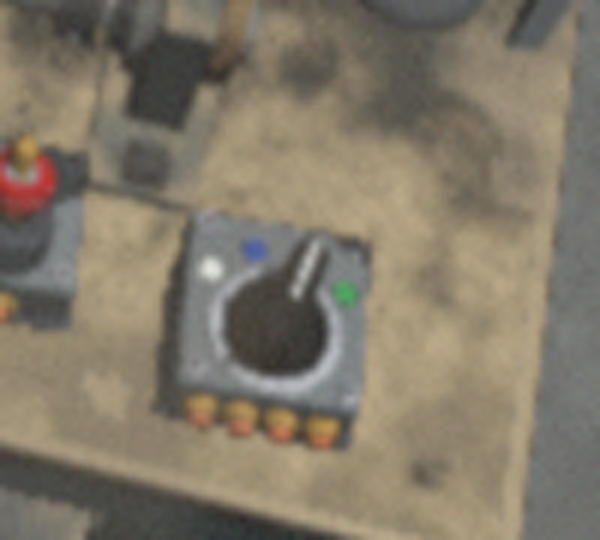

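View pics/top3c.png

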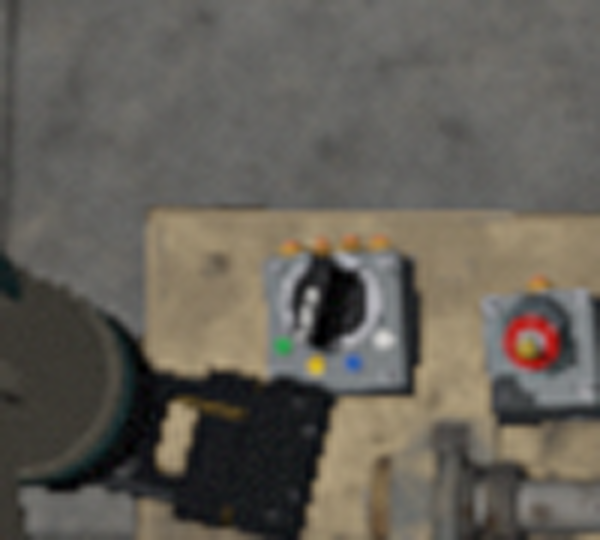

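The selector now points at yellow: in the top crop the pointer runs from (310,280) to (298,330), and yellow is at (317,365). Next is the coupler.

servo_tool:
  steps:
    - {"claw": -1,"x": -40,"y": 2,"z": -20,"wx": 0,"wy": 0,"wz": -0.12}
    - {"claw": -1,"x": -80,"y": 4,"z": -25,"wx": 0,"wy": 0,"wz": -0.24}
    - {"claw": -1,"x": -101,"y": 5,"z": -25,"wx": 0,"wy": 0,"wz": -0.32}
    - {"claw": -1,"x": -101,"y": 5,"z": -25,"wx": 0,"wy": 0,"wz": -0.32}
    - {"claw": -1,"x": -101,"y": 5,"z": -25,"wx": 0,"wy": 0,"wz": -0.32}

```text
clock: 6.8
ee_pos: [0.3858, 0.2428, 0.3964]
eef_rot: [0.999, 0.05, 0.001, -0.0]
wrist_force: [0.1, 1.0, 1.1]
grip_width: 0.092
```

```bash
python3 - <<'E'
from st import *
st()
for n in("scene","top"):
    p,d=r.grab_frame(n);cv2.imwrite(f"pics/{n}4.png",p)
    u=proj(n,[.377,.245,.1]).astype(int);x0,y0=u[0]-50,max(0,u[1]-45)
    cv2.imwrite(f"pics/{n}4c.png",cv2.resize(p[y0:y0+90,x0:x0+100],None,fx=6,fy=6,interpolation=cv2.INTER_CUBIC))
# stand edge estimate from first top picture: dark disc at z=.012
for n,pts in(("top",[(162,205),(183,211)]),): pass
print(delta([.377,.2447,.256],frame([0,0,-1],.105)))
E
```

```text
t 6.80 pos [0.3858 0.2428 0.3964] grasp [0.3862 0.2429 0.2164] z [ 2.e-03  6.e-04 -1.e+00] yawx 0.101 F [0.1 1.  1.1] M [ 0.   -0.02 -0.03] w 0.0920
 q [-0.42  0.38 -0.27  2.04  0.15  0.74 -2.25]
(array([ -9.4,  -3. , 139.9]), array([-0.0001, -0.0014, -0.0058]))
```

View pics/scene4c.png

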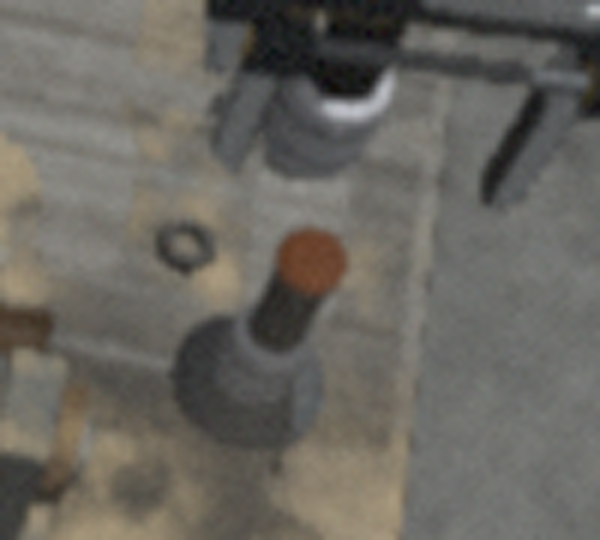

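View pics/top4c.png

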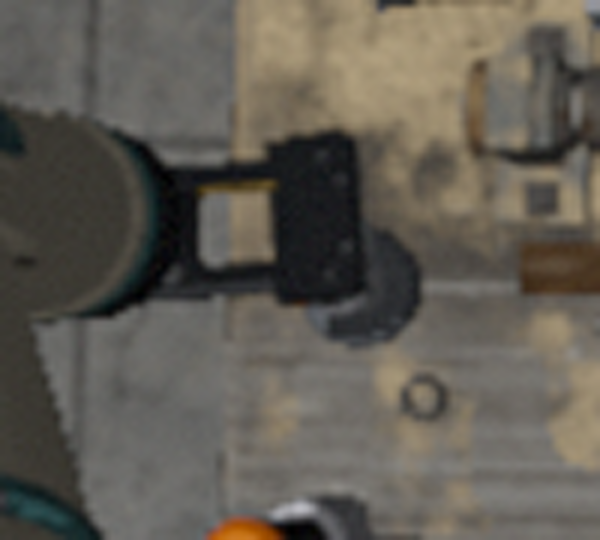

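servo_tool:
  steps:
    - {"claw": -1,"x": -9,"y": -3,"z": 10,"wx": 0,"wy": 0,"wz": 0}
    - {"claw": -1,"x": -9,"y": -3,"z": 50,"wx": 0,"wy": 0,"wz": 0}
    - {"claw": -1,"x": -9,"y": -3,"z": 95,"wx": 0,"wy": 0,"wz": 0}
    - {"claw": -1,"x": -9,"y": -3,"z": 130,"wx": 0,"wy": 0,"wz": 0}
    - {"claw": -1,"x": -9,"y": -3,"z": 140,"wx": 0,"wy": 0,"wz": 0}

```text
clock: 7.4
ee_pos: [0.376, 0.2441, 0.2525]
eef_rot: [0.999, 0.05, -0.002, 0.002]
wrist_force: [-0.4, -0.1, -0.8]
grip_width: 0.0939
```

servo_tool:
  steps:
    - {"claw": -1,"x": 0,"y": 0,"z": 0,"wx": 0,"wy": 0,"wz": 0}
    - {"claw": -1,"x": 0,"y": 0,"z": 0,"wx": 0,"wy": 0,"wz": 0}

```text
clock: 7.6
ee_pos: [0.3767, 0.2453, 0.2564]
eef_rot: [0.999, 0.05, 0.001, -0.0]
wrist_force: [-0.8, -0.1, 0.4]
grip_width: 0.094
```

```bash
python3 - <<'E'
from st import *
st()
for n in("scene","top"):
    p,d=r.grab_frame(n);cv2.imwrite(f"pics/{n}5.png",p)
    u=proj(n,[.377,.245,.1]).astype(int);x0,y0=u[0]-50,max(0,u[1]-45)
    cv2.imwrite(f"pics/{n}5c.png",cv2.resize(p[y0:y0+90,x0:x0+100],None,fx=6,fy=6,interpolation=cv2.INTER_CUBIC));print(x0,y0)
print(delta([.377,.2447,.256],frame([0,0,-1],.105)))
E
```

```text
t 7.60 pos [0.3767 0.2453 0.2564] grasp [0.3769 0.2454 0.0764] z [ 1.5e-03  8.0e-04 -1.0e+00] yawx 0.101 F [-0.8 -0.1  0.4] M [ 0.01  0.02 -0.  ] w 0.0940
 q [-0.53  0.62 -0.16  2.19  0.27  0.35 -2.39]
382 179
113 165
(array([0.3, 0.7, 1. ]), array([-0.0015, -0.0028, -0.0038]))
```

View pics/scene5c.png

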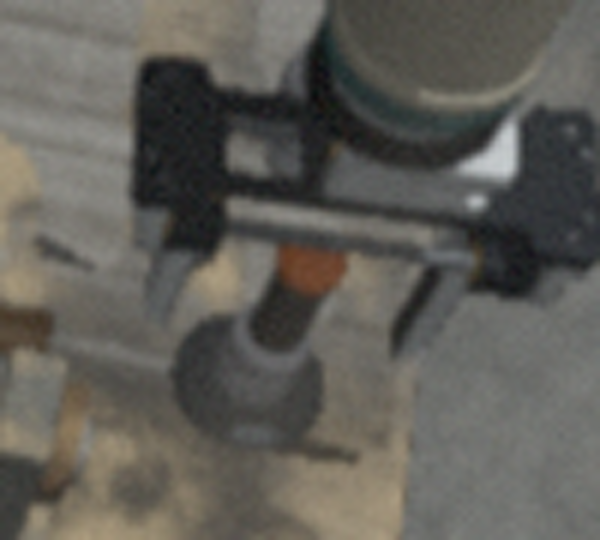

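View pics/top5c.png

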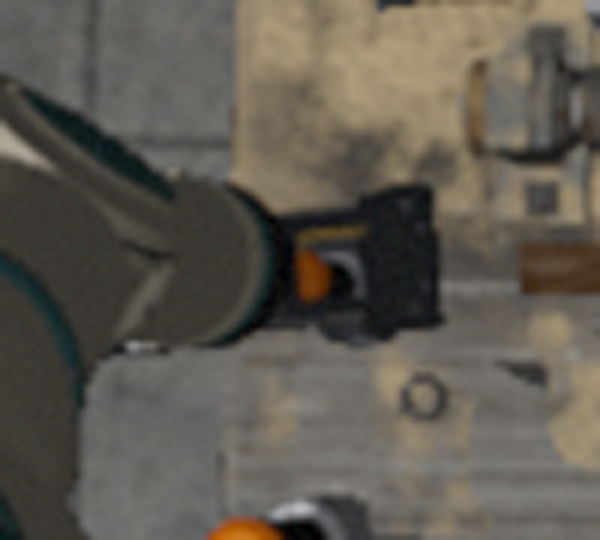

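servo_tool:
  steps:
    - {"claw": 1,"x": 0,"y": 1,"z": 0,"wx": 0,"wy": 0,"wz": 0}
    - {"claw": 1,"x": 0,"y": 1,"z": 0,"wx": 0,"wy": 0,"wz": 0}
    - {"claw": 1,"x": 0,"y": 1,"z": 0,"wx": 0,"wy": 0,"wz": 0}
    - {"claw": 1,"x": 0,"y": 1,"z": 0,"wx": 0,"wy": 0,"wz": 0}
    - {"claw": 1,"x": 0,"y": 1,"z": 0,"wx": 0,"wy": 0,"wz": 0}

```text
clock: 8.2
ee_pos: [0.3759, 0.244, 0.2557]
eef_rot: [0.999, 0.051, 0.0, -0.0]
wrist_force: [-0.4, -0.2, 0.3]
grip_width: 0.0578
```

servo_tool:
  steps:
    - {"claw": 1,"x": 0,"y": 0,"z": 0,"wx": 0,"wy": 0,"wz": 0}
    - {"claw": 1,"x": 0,"y": 0,"z": 0,"wx": 0,"wy": 0,"wz": 0}
    - {"claw": 1,"x": 0,"y": 0,"z": 0,"wx": 0,"wy": 0,"wz": 0}

```text
clock: 8.5
ee_pos: [0.3759, 0.244, 0.2555]
eef_rot: [0.999, 0.051, -0.0, 0.0]
wrist_force: [0.2, -0.2, -0.9]
grip_width: 0.0332
```

```bash
python3 - <<'E'
from st import *
st()
p,d=r.grab_frame("scene")
u=proj("scene",[.377,.245,.1]).astype(int);x0,y0=u[0]-50,max(0,u[1]-45)
cv2.imwrite(f"pics/scene6c.png",cv2.resize(p[y0:y0+90,x0:x0+100],None,fx=6,fy=6,interpolation=cv2.INTER_CUBIC))
E
```

```text
t 8.50 pos [0.3759 0.244  0.2555] grasp [0.3759 0.244  0.0755] z [-1.e-04 -1.e-04 -1.e+00] yawx 0.102 F [ 0.2 -0.2 -0.9] M [-0.01 -0.04 -0.01] w 0.0332
 q [-0.53  0.62 -0.16  2.19  0.27  0.35 -2.39]
```

View pics/scene6c.png

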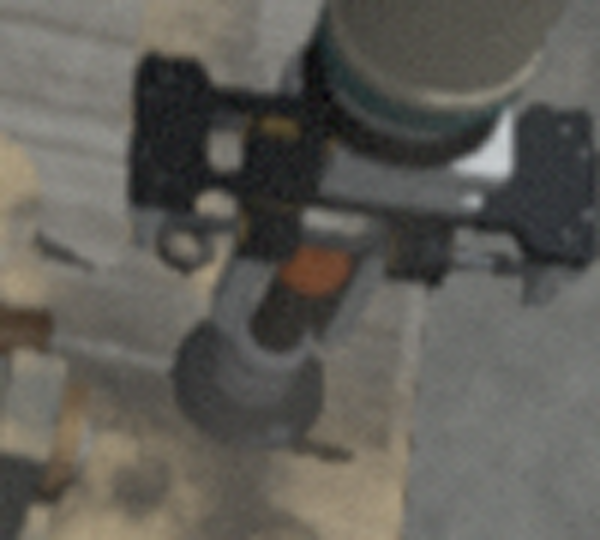

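The fingers are centred and nearly in contact. I'll keep closing, then check.

servo_tool:
  steps:
    - {"claw": 1,"x": 0,"y": 0,"z": 0,"wx": 0,"wy": 0,"wz": 0}
    - {"claw": 1,"x": 0,"y": 0,"z": 0,"wx": 0,"wy": 0,"wz": 0}
    - {"claw": 1,"x": 0,"y": 0,"z": 0,"wx": 0,"wy": 0,"wz": 0}

```text
clock: 8.85
ee_pos: [0.3759, 0.2441, 0.2556]
eef_rot: [0.999, 0.051, 0.0, -0.0]
wrist_force: [-0.3, 0.1, 0.2]
grip_width: 0.0276
```

servo_tool:
  steps:
    - {"claw": 1,"x": 0,"y": 0,"z": -5,"wx": 0,"wy": 0,"wz": 0}
    - {"claw": 1,"x": 0,"y": 0,"z": -10,"wx": 0,"wy": 0,"wz": 0}

```text
clock: 9.05
ee_pos: [0.3757, 0.2437, 0.2657]
eef_rot: [0.999, 0.051, -0.0, 0.0]
wrist_force: [-0.7, -0.5, -2.1]
grip_width: 0.0283
```

```bash
python3 - <<'E'
from st import *
st()
E
```

```text
t 9.05 pos [0.3757 0.2437 0.2657] grasp [0.3756 0.2436 0.0857] z [-8.e-04 -8.e-04 -1.e+00] yawx 0.102 F [-0.7 -0.5 -2.1] M [ 0.08 -0.02 -0.01] w 0.0283
 q [-0.52  0.6  -0.17  2.18  0.27  0.38 -2.38]
```

servo_tool:
  steps:
    - {"claw": 1,"x": 0,"y": 0,"z": -20,"wx": 0,"wy": 0,"wz": 0}
    - {"claw": 1,"x": 0,"y": 0,"z": -60,"wx": 0,"wy": 0,"wz": 0}
    - {"claw": 1,"x": 0,"y": 0,"z": -60,"wx": 0,"wy": 0,"wz": 0}
    - {"claw": 1,"x": 0,"y": 0,"z": -60,"wx": 0,"wy": 0,"wz": 0}

```text
clock: 9.45
ee_pos: [0.3761, 0.2438, 0.3263]
eef_rot: [0.999, 0.051, 0.001, -0.0]
wrist_force: [0.7, -0.5, -2.3]
grip_width: 0.0279
```

```bash
python3 - <<'E'
from st import *
s,M=st()
for n in("scene","top"):
    p,d=r.grab_frame(n);cv2.imwrite(f"pics/{n}7.png",p)
    u=proj(n,s["ee_pos"]+.18*M[:,2]).astype(int);x0,y0=u[0]-35,u[1]-35
    cv2.imwrite(f"pics/{n}7c.png",cv2.resize(p[y0:y0+70,x0:x0+70],None,fx=8,fy=8,interpolation=cv2.INTER_CUBIC));print(n,x0,y0)
    g=s["ee_pos"]+.18*M[:,2]
    print("pred mouth",proj(n,g+.064*M[:,2]),"cap",proj(n,g-.044*M[:,2]))
E
```

```text
t 9.45 pos [0.3761 0.2438 0.3263] grasp [0.3764 0.244  0.1463] z [ 1.8e-03  9.0e-04 -1.0e+00] yawx 0.101 F [ 0.7 -0.5 -2.3] M [ 0.01  0.12 -0.03] w 0.0279
 q [-0.47  0.48 -0.24  2.14  0.22  0.54 -2.33]
scene 402 179
pred mouth [430.46060384 227.54951879] cap [442.22744497 205.16826241]
top 124 175
pred mouth [165.95871271 211.11755185] cap [154.4070033  209.57692412]
```

View pics/scene7c.png

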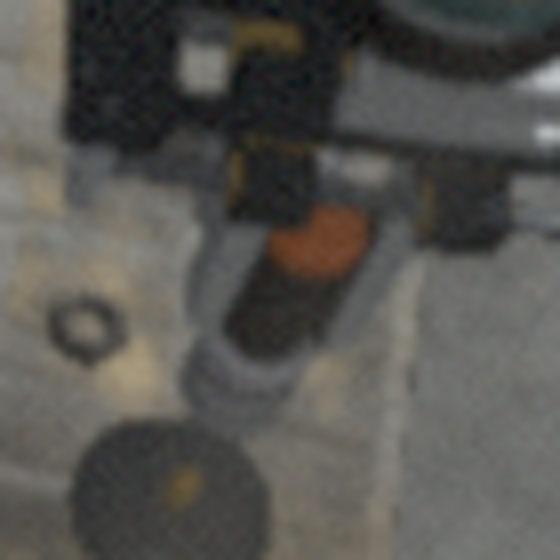

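View pics/top7c.png

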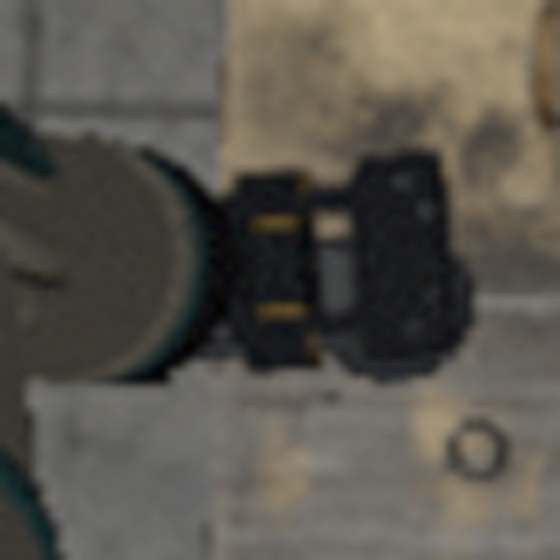

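The coupler is lifted off the stud, seen at scene crop (180,485). The opening reads 28 mm instead of the expected 24, so I'll check whether the coupler sits skewed before using it.

```bash
cat > ov.py <<'E'
from st import *
def overlay(n,p,s,out,half=(30,30),f=10,rings=((.064,.017),(.024,.017),(.024,.012),(-.03,.012),(-.03,.015),(-.044,.015)),ctr=.02,off=(0,0,0)):
    M=R.from_quat(s["eef_rot"]).as_matrix();g=s["ee_pos"]+.18*M[:,2]+M@np.array(off)
    u=proj(n,g+ctr*M[:,2]).astype(int);x0,y0=u[0]-half[0],u[1]-half[1]
    im=cv2.resize(p[y0:y0+2*half[1],x0:x0+2*half[0]],None,fx=f,fy=f,interpolation=cv2.INTER_CUBIC)
    im=cv2.convertScaleAbs(im,alpha=1.6,beta=10);raw=im.copy()
    a=np.linspace(0,2*np.pi,60)
    for z,rad in rings:
        q=np.array([proj(n,g+M@np.array([rad*np.cos(t),rad*np.sin(t),z])) for t in a])
        cv2.polylines(im,[((q-[x0,y0]+.5)*f-.5).round().astype(int)],True,(255,255,0),1)
    cv2.imwrite(out,np.hstack([raw,im])[:, :]);print(n,x0,y0)
E
python3 - <<'E'
from ov import *
s=r.get_state()
p,d=r.grab_frame("scene");overlay("scene",p,s,"pics/ov1.png",half=(20,28),f=10)
E
```

```text
scene 414 190
```

View pics/ov1.png

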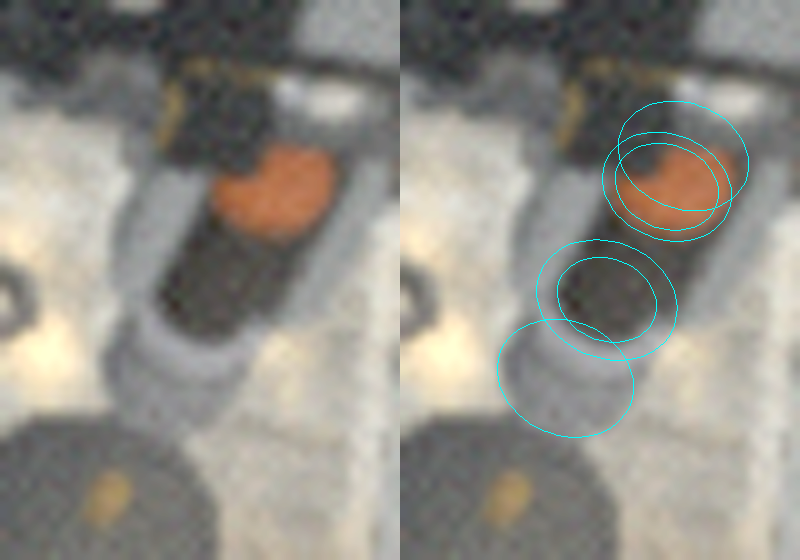

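The outline matches the predicted upright coupler, with the cap bottom and head edges within about 1 px, so it isn't skewed. The handle simply looks about 28 mm wide. Next I'll move to a tilted standoff above the nipple.

```bash
cat > goal.py <<'E'
from st import *
YB=.105
n=np.array([-np.sin(.4)*np.cos(YB),-np.sin(.4)*np.sin(YB),np.cos(.4)])
TIP=np.array([.548,.0924,.0888])
MG=frame(-n,YB)
def goal(gap,tip=TIP,off=(0,0,0)): # gap: mouth above tip along n (m), off = coupler offset in tool frame
    return tip+n*(gap+.064+.18)-MG@np.array(off)
E
python3 - <<'E'
from goal import *
st()
for g in(.08,.02): print(goal(g).round(4),delta(goal(g),MG))
E
```

```text
t 9.60 pos [0.3755 0.2435 0.3246] grasp [0.3752 0.2432 0.1446] z [-0.0018 -0.0015 -1.    ] yawx 0.102 F [-0.3  0.4 -2.3] M [0.04 0.01 0.01] w 0.0283
 q [-0.47  0.49 -0.24  2.14  0.22  0.54 -2.33]
[0.4225 0.0792 0.3872] (array([ 30. , 168.3, -62.4]), array([ 0.002,  0.402, -0.003]))
[0.4458 0.0816 0.332 ] (array([ 53.5, 168.2,  -7.2]), array([ 0.002,  0.402, -0.003]))
```

servo_tool:
  steps:
    - {"claw": 1,"x": 0,"y": 0,"z": -45,"wx": 0,"wy": 0,"wz": 0}
    - {"claw": 1,"x": 10,"y": 20,"z": -85,"wx": 0,"wy": 0,"wz": 0}
    - {"claw": 1,"x": 30,"y": 60,"z": -95,"wx": 0,"wy": 0.05,"wz": 0}
    - {"claw": 1,"x": 40,"y": 100,"z": -95,"wx": 0,"wy": 0.1,"wz": 0}
    - {"claw": 1,"x": 40,"y": 140,"z": -95,"wx": 0,"wy": 0.2,"wz": 0}

```text
clock: 10.1
ee_pos: [0.4314, 0.1071, 0.42]
eef_rot: [0.994, 0.05, 0.101, -0.005]
wrist_force: [0.9, -0.5, -3.1]
grip_width: 0.0282
```

```bash
python3 - <<'E'
from goal import *
st()
for g in(.08,.02): print(goal(g).round(4),delta(goal(g),MG))
E
```

```text
t 10.10 pos [0.4314 0.1071 0.42  ] grasp [0.4674 0.1107 0.2437] z [ 0.2     0.0199 -0.9796] yawx 0.101 F [ 0.9 -0.5 -3.1] M [-0.08  0.25 -0.02] w 0.0282
 q [-0.14  0.28 -0.23  2.12  0.22  0.56 -2.  ]
[0.4225 0.0792 0.3872] (array([-18. ,  26.9,  29.8]), array([ 0.0015,  0.1976, -0.0038]))
[0.4458 0.0816 0.332 ] (array([-6.2, 26.8, 88.6]), array([ 0.0015,  0.1976, -0.0038]))
```

servo_tool:
  steps:
    - {"claw": 1,"x": -8,"y": 13,"z": 10,"wx": 0,"wy": 0.1,"wz": 0}
    - {"claw": 1,"x": -18,"y": 27,"z": 25,"wx": 0,"wy": 0.2,"wz": 0}
    - {"claw": 1,"x": -18,"y": 27,"z": 30,"wx": 0,"wy": 0.2,"wz": 0}
    - {"claw": 1,"x": -18,"y": 27,"z": 30,"wx": 0,"wy": 0.2,"wz": 0}

```text
clock: 10.5
ee_pos: [0.4191, 0.0793, 0.3852]
eef_rot: [0.98, 0.05, 0.195, -0.009]
wrist_force: [-0.8, 0.0, -3.8]
grip_width: 0.0279
```

```bash
python3 - <<'E'
from goal import *
st()
for g in(.08,.02): print(goal(g).round(4),delta(goal(g),MG))
E
```

```text
t 10.50 pos [0.4191 0.0793 0.3852] grasp [0.4876 0.0858 0.2188] z [ 0.3806  0.0363 -0.924 ] yawx 0.103 F [-0.8  0.  -3.8] M [-0.02  0.69 -0.01] w 0.0279
 q [-0.08  0.29 -0.26  2.3   0.73  0.23 -2.47]
[0.4225 0.0792 0.3872] (array([ 3.9,  0.4, -0.6]), array([ 0.0038,  0.0077, -0.0021]))
[0.4458 0.0816 0.332 ] (array([ 4.4,  0.2, 59.4]), array([ 0.0038,  0.0077, -0.0021]))
```

q6 is at its lower limit (0.23). Before pressing on I'll fit a simple kinematic model to the recorded joints and poses, to see which configurations are available.

```bash
cat > kin.py <<'E'
import numpy as np, itertools
from scipy.spatial.transform import Rotation as R
from scipy.optimize import least_squares
D=[([1.133,.6293,.0385,1.5183,-.027,.9963,-.02],[.2361,-.6053,.4038],.372,[-.0006,.0015,-1]),
([.8,.22,-.02,1.49,0,1.44,-.42],[.3338,-.3732,.6544],.372,[0,0,-1]),
([.04,.3,-.37,1.39,.11,1.47,-1.52],[.5282,.0871,.6545],.371,[0,0,-1]),
([-.19,.71,-.32,1.71,.3,.77,-1.84],[.5789,.2028,.3055],.382,[0,0,-1]),
([-.31,.77,-.13,1.74,.15,.64,-2.31],[.5787,.2058,.2507],-.215,[0,0,-1]),
([-.53,.62,-.16,2.19,.27,.35,-2.39],[.3759,.244,.2555],.102,[0,0,-1]),
([-.47,.49,-.24,2.14,.22,.54,-2.33],[.3755,.2435,.3246],.102,[-.0018,-.0015,-1]),
([-.14,.28,-.23,2.12,.22,.56,-2.],[.4314,.1071,.42],.101,[.2,.0199,-.9796]),
([-.08,.29,-.26,2.3,.73,.23,-2.47],[.4191,.0793,.3852],.103,[.3806,.0363,-.924])]
def fk(q,p,s):
    h,L1,L2,L3,a1,a2,a3,yo=p
    M=R.from_euler('z',s[0]*q[0]);P=np.array([0,0,h])
    M=M*R.from_euler('y',q[1]);P=P+M.apply([0,0,L1])
    M=M*R.from_euler('z',s[1]*q[2]);P=P+M.apply([a1,0,0])
    M=M*R.from_euler('y',q[3]);P=P+M.apply([a2,0,L2])
    M=M*R.from_euler('z',s[2]*q[4])*R.from_euler('y',q[5]);P=P+M.apply([a3,0,L3])
    M=M*R.from_euler('z',s[3]*q[6]+yo);return P,M.as_matrix()
def res(p,s):
    o=[]
    for q,pos,yx,z in D:
        P,M=fk(q,p,s);o+=list((P-pos))+list((M[:,2]-z)*.2)+[.2*np.sin(.5*(np.arctan2(M[1,0],M[0,0])-yx))]
    return np.array(o)
if __name__=="__main__":
    best=[]
    for s in itertools.product([1,-1],repeat=4):
        for yo in(0,np.pi/2,np.pi,-np.pi/2):
            r=least_squares(res,[.33,.4,.4,.13,0,0,0,yo],args=(s,));best.append((r.cost,s,r.x.round(4)))
    best.sort(key=lambda b:b[0])
    for b in best[:4]: print(b)
    print(res(best[0][2],best[0][1]).reshape(-1,7).round(4))
E
python3 kin.py
```

```text
(np.float64(0.0021124597906296964), (-1, -1, -1, -1), array([0.3148, 0.6267, 0.3812, 0.1956, 0.0222, 0.012 , 0.0477, 1.5722]))
(np.float64(0.002112459790629697), (-1, -1, -1, -1), array([0.3148, 0.6267, 0.3812, 0.1956, 0.0222, 0.012 , 0.0477, 1.5722]))
(np.float64(0.0021124597906297055), (-1, -1, -1, -1), array([ 0.3148,  0.6267,  0.3812,  0.1956,  0.0222,  0.012 ,  0.0477,
       -4.711 ]))
(np.float64(0.0021124597906297363), (-1, -1, -1, -1), array([0.3148, 0.6267, 0.3812, 0.1956, 0.0222, 0.012 , 0.0477, 1.5722]))
[[ 0.028   0.0095 -0.0087 -0.      0.      0.     -0.0001]
 [ 0.0097  0.0309  0.0072 -0.0006  0.0018  0.     -0.0003]
 [-0.01    0.0193  0.0075  0.0004 -0.0004  0.      0.0004]
 [ 0.0008  0.0143 -0.0064  0.0001 -0.0001  0.      0.0002]
 [-0.002   0.0224 -0.0095  0.0001  0.0003  0.     -0.0001]
 [-0.0073  0.0116 -0.001  -0.0002  0.0001  0.     -0.0008]
 [-0.0134  0.009   0.0037 -0.0005 -0.0005  0.      0.001 ]
 [-0.0124  0.0101  0.0039  0.0007 -0.0002  0.0001 -0.0001]
 [ 0.0051 -0.0043  0.0036  0.0001  0.001   0.0001 -0.0002]]
```

```bash
python3 - <<'E'
s=open('kin.py').read()
s=s.replace("h,L1,L2,L3,a1,a2,a3,yo=p","h,L1,L2,L3,a1,a2,a3,yo,b0,b1,b2,b3=p").replace("M=M*R.from_euler('y',q[1]);P=P+M.apply([0,0,L1])","M=M*R.from_euler('y',q[1]);P=P+M.apply([0,b0,L1])").replace("[a1,0,0]","[a1,b1,0]").replace("[a2,0,L2]","[a2,b2,L2]").replace("[a3,0,L3]","[a3,b3,L3]").replace("[.33,.4,.4,.13,0,0,0,yo]","[.33,.4,.4,.13,0,0,0,yo,0,0,0,0]").replace("repeat=4)","repeat=1)").replace("for s in","for _ in").replace("        for yo","        s=(-1,-1,-1,-1)\n        for yo")
open('kin.py','w').write(s)
E
python3 kin.py
```

```text
(np.float64(1.5197481597534832e-05), (-1, -1, -1, -1), array([ 3.31800e-01,  5.61700e-01,  3.81500e-01,  1.71700e-01,
        6.00000e-03,  6.00000e-04,  5.60000e-03, -4.71100e+00,
       -1.54000e-02,  2.28686e+01, -2.28794e+01, -2.20000e-03]))
(np.float64(1.5197481597534832e-05), (-1, -1, -1, -1), array([ 3.31800e-01,  5.61700e-01,  3.81500e-01,  1.71700e-01,
        6.00000e-03,  6.00000e-04,  5.60000e-03, -4.71100e+00,
       -1.54000e-02,  2.28686e+01, -2.28794e+01, -2.20000e-03]))
(np.float64(1.5197481597537127e-05), (-1, -1, -1, -1), array([ 3.3180e-01,  5.6170e-01,  3.8150e-01,  1.7170e-01,  6.0000e-03,
        6.0000e-04,  5.6000e-03,  1.5722e+00, -1.5400e-02,  5.8850e+00,
       -5.8957e+00, -2.2000e-03]))
(np.float64(1.5197481597537127e-05), (-1, -1, -1, -1), array([ 3.3180e-01,  5.6170e-01,  3.8150e-01,  1.7170e-01,  6.0000e-03,
        6.0000e-04,  5.6000e-03,  1.5722e+00, -1.5400e-02,  5.8850e+00,
       -5.8957e+00, -2.2000e-03]))
[[-0.0002 -0.0001 -0.0013 -0.      0.      0.     -0.0001]
 [-0.0003  0.0011 -0.001  -0.0006  0.0018  0.     -0.0003]
 [ 0.0011 -0.0001  0.0009  0.0004 -0.0004  0.      0.0004]
 [-0.0008  0.0005  0.0003  0.0001 -0.0001  0.      0.0002]
 [-0.0002  0.0008  0.0015  0.0001  0.0003  0.     -0.0001]
 [ 0.0008  0.0003 -0.0013 -0.0002  0.0001  0.     -0.0008]
 [-0.0005  0.0001 -0.0014 -0.0005 -0.0005  0.      0.001 ]
 [ 0.0012 -0.002   0.001   0.0007 -0.0002  0.0001 -0.0001]
 [-0.0006 -0.0008  0.0006  0.0001  0.001   0.0001 -0.0002]]
```

```bash
cat > ik.py <<'E'
from kin import *
S=(-1,)*4
p0=least_squares(res,[.332,.56,.38,.17,0,0,0,1.57,0,0,0,0],args=(S,)).x
LO=np.array([-3.06,-.37,-1.25,.18,-1.1,.23,-2.94]);HI=np.array([3.06,2.12,1.32,2.47,4.24,1.98,2.94])
def ik(pos,M2,q0,wz=1.,reg=0,qr=None):
    def f(q):
        P,M=fk(q,p0,S);e=R.from_matrix(M.T@M2).as_rotvec();e[2]*=wz
        return np.concatenate([(P-pos)*5,e]+([reg*(q-qr)] if reg else []))
    return least_squares(f,np.clip(q0,LO+1e-3,HI-1e-3),bounds=(LO,HI))
E
python3 - <<'E'
from ik import *
from goal import goal,MG
from station import r
q=r.get_state()["qpos"]
P,M=fk(q,p0,S);print("model err now",P-r.get_state()["ee_pos"])
rng=np.random.default_rng(0)
for g in(.08,.02,-.018,-.027):
    out=[]
    for k in range(60):
        q0=LO+rng.random(7)*(HI-LO)
        o=ik(goal(g),MG,q0,wz=0.0)
        if o.cost<1e-8: out.append((min((o.x-LO).min(),(HI-o.x).min()),o.x.round(2)))
    out.sort(key=lambda a:-a[0]);print(g,len(out));
    for a in out[:5]: print("  ",round(a[0],3),a[1])
    cur=ik(goal(g),MG,q);print(" from current",cur.cost,cur.x.round(2))
E
```

```text
model err now [ 0.00073821 -0.0028379   0.00076773]
0.08 45
   0.188 [ 0.48  0.44 -1.03  2.28  1.23  0.54  1.39]
   0.188 [ 0.47  0.44 -1.01  2.28  1.22  0.53 -1.87]
   0.187 [ 0.41  0.41 -0.93  2.28  1.18  0.48 -2.  ]
   0.186 [ 0.35  0.38 -0.84  2.28  1.14  0.43  2.57]
   0.181 [ 0.5   0.46 -1.07  2.28  1.24  0.56  0.88]
 from current 2.1464855756805242e-07 [-0.07  0.29 -0.27  2.29  0.74  0.23 -2.48]
0.02 38
   0.175 [ 0.45  0.64 -1.07  2.3   1.53  0.67 -2.62]
   0.173 [ 0.4   0.6  -0.97  2.3   1.53  0.59  1.71]
   0.173 [ 0.4   0.6  -0.97  2.3   1.53  0.59 -2.71]
   0.173 [ 0.38  0.59 -0.94  2.3   1.53  0.57 -1.91]
   0.173 [ 0.38  0.59 -0.94  2.3   1.53  0.57  1.29]
 from current 0.0008095166680178764 [-0.02  0.44 -0.34  2.28  1.22  0.23 -2.94]
-0.018 28
   0.175 [ 0.34  0.67 -0.89  2.29  1.68  0.6   2.47]
   0.172 [ 0.43  0.76 -1.08  2.29  1.66  0.75 -0.13]
   0.172 [ 0.24  0.62 -0.74  2.3   1.71  0.48 -1.69]
   0.171 [ 0.23  0.61 -0.72  2.3   1.72  0.47  2.53]
   0.168 [ 0.16  0.58 -0.62  2.3   1.75  0.41 -1.44]
 from current 0.004212287897944221 [-0.03  0.52 -0.32  2.25  1.24  0.23 -2.94]
-0.027 44
   0.181 [ 0.41  0.77 -1.05  2.29  1.69  0.74 -2.65]
   0.181 [ 0.41  0.77 -1.04  2.29  1.69  0.74 -1.74]
   0.181 [ 0.41  0.77 -1.04  2.29  1.69  0.73  0.04]
   0.179 [ 0.37  0.73 -0.97  2.29  1.7   0.67  1.89]
   0.178 [ 0.35  0.71 -0.92  2.29  1.71  0.63  2.59]
 from current 0.00530675511291144 [-0.03  0.54 -0.32  2.24  1.25  0.23 -2.94]
```

```bash
python3 - <<'E'
from ik import *
from goal import goal,MG,n
from station import r
q=r.get_state()["qpos"]
for wz in(-.8,-1.2,-1.57):
    M2=MG@R.from_euler('z',wz).as_matrix();x=q.copy();x[6]-=wz*1.0
    print(wz)
    for g in(.08,.06,.04,.02,0,-.018,-.027,-.032):
        o=ik(goal(g),M2,x,reg=.01,qr=x);x=o.x;print("  ",g,"%.1e"%o.cost,x.round(2))
E
```

```text
-0.8
   0.08 6.6e-09 [-0.08  0.29 -0.26  2.29  0.74  0.23 -1.67]
   0.06 9.7e-06 [-0.02  0.35 -0.34  2.3   1.03  0.23 -1.97]
   0.04 6.7e-06 [-0.    0.4  -0.37  2.31  1.29  0.23 -2.22]
   0.02 5.3e-06 [-0.01  0.45 -0.37  2.31  1.52  0.23 -2.44]
   0 3.6e-06 [ 0.04  0.5  -0.43  2.31  1.7   0.28 -2.61]
   -0.018 1.5e-06 [ 0.07  0.56 -0.48  2.31  1.8   0.33 -2.71]
   -0.027 2.4e-07 [ 0.08  0.58 -0.49  2.3   1.85  0.35 -2.74]
   -0.032 6.1e-08 [ 0.09  0.6  -0.5   2.3   1.87  0.36 -2.76]
-1.2
   0.08 6.6e-09 [-0.08  0.29 -0.26  2.29  0.74  0.23 -1.27]
   0.06 9.7e-06 [-0.02  0.35 -0.34  2.3   1.03  0.23 -1.57]
   0.04 6.7e-06 [-0.    0.4  -0.37  2.31  1.29  0.23 -1.82]
   0.02 5.3e-06 [-0.01  0.45 -0.37  2.31  1.52  0.23 -2.04]
   0 3.6e-06 [ 0.04  0.5  -0.43  2.31  1.7   0.28 -2.21]
   -0.018 1.5e-06 [ 0.07  0.56 -0.48  2.31  1.8   0.33 -2.31]
   -0.027 2.4e-07 [ 0.08  0.58 -0.49  2.3   1.85  0.35 -2.34]
   -0.032 6.1e-08 [ 0.09  0.6  -0.5   2.3   1.87  0.36 -2.36]
-1.57
   0.08 6.6e-09 [-0.08  0.29 -0.26  2.29  0.74  0.23 -0.9 ]
   0.06 9.7e-06 [-0.02  0.35 -0.34  2.3   1.03  0.23 -1.2 ]
   0.04 6.7e-06 [-0.    0.4  -0.37  2.31  1.29  0.23 -1.45]
   0.02 5.3e-06 [-0.01  0.45 -0.37  2.31  1.52  0.23 -1.67]
   0 3.6e-06 [ 0.04  0.5  -0.43  2.31  1.7   0.28 -1.84]
   -0.018 1.5e-06 [ 0.07  0.56 -0.48  2.31  1.8   0.33 -1.94]
   -0.027 2.4e-07 [ 0.08  0.58 -0.49  2.3   1.85  0.35 -1.97]
   -0.032 6.1e-08 [ 0.09  0.6  -0.5   2.3   1.87  0.36 -1.99]
```

The descent is feasible (q5→1.85, q6→0.35), but q7 would pass its limit unless I turn the tool. The coupler is round, so I'll turn the tool −1.2 rad about its own axis.

servo_tool:
  steps:
    - {"claw": 1,"x": 0,"y": 0,"z": 0,"wx": 0,"wy": 0,"wz": -0.15}
    - {"claw": 1,"x": 0,"y": 0,"z": 0,"wx": 0,"wy": 0,"wz": -0.3}
    - {"claw": 1,"x": 0,"y": 0,"z": 0,"wx": 0,"wy": 0,"wz": -0.45}
    - {"claw": 1,"x": 0,"y": 0,"z": 0,"wx": 0,"wy": 0,"wz": -0.6}
    - {"claw": 1,"x": 0,"y": 0,"z": 0,"wx": 0,"wy": 0,"wz": -0.6}

```text
clock: 11.0
ee_pos: [0.4213, 0.0812, 0.3874]
eef_rot: [0.92, 0.337, 0.192, 0.048]
wrist_force: [0.6, 0.7, -2.9]
grip_width: 0.0276
```

servo_tool:
  steps:
    - {"claw": 1,"x": 0,"y": 0,"z": 0,"wx": 0,"wy": 0,"wz": -0.15}
    - {"claw": 1,"x": 0,"y": 0,"z": 0,"wx": 0,"wy": 0,"wz": -0.3}
    - {"claw": 1,"x": 0,"y": 0,"z": 0,"wx": 0,"wy": 0,"wz": -0.45}
    - {"claw": 1,"x": 0,"y": 0,"z": 0,"wx": 0,"wy": 0,"wz": -0.6}
    - {"claw": 1,"x": 0,"y": 0,"z": 0,"wx": 0,"wy": 0,"wz": -0.6}

```text
clock: 11.5
ee_pos: [0.4212, 0.0809, 0.3874]
eef_rot: [0.781, 0.593, 0.169, 0.103]
wrist_force: [-0.1, 0.4, -2.5]
grip_width: 0.0278
```

```bash
cat >> goal.py <<'E'
MG0=MG; MG=MG0@R.from_euler('z',-1.2).as_matrix()
E
python3 - <<'E'
from goal import *
s,M=st()
for g in(.08,.02): print(goal(g).round(4),delta(goal(g),MG))
for n_ in("scene","top"):
    p,d=r.grab_frame(n_);cv2.imwrite(f"pics/{n_}8.png",p)
    u=proj(n_,[.53,.09,.13]).astype(int);x0,y0=u[0]-40,max(0,u[1]-40)
    cv2.imwrite(f"pics/{n_}8c.png",cv2.resize(p[y0:y0+75,x0:x0+90],None,fx=8,fy=8,interpolation=cv2.INTER_CUBIC));print(n_,x0,y0)
E
```

```text
t 11.50 pos [0.4212 0.0809 0.3874] grasp [0.4907 0.0882 0.2215] z [ 0.3863  0.0405 -0.9215] yawx 1.326 F [-0.1  0.4 -2.5] M [-0.12  0.55  0.  ] w 0.0278
 q [ 0.17  0.32 -0.58  2.29  0.98  0.33 -1.52]
[0.4225 0.0792 0.3872] (array([-1.4,  1.6,  0.6]), array([-0.001 ,  0.0006, -0.0061]))
[0.4458 0.0816 0.332 ] (array([-1.4,  1.7, 60.6]), array([-0.001 ,  0.0006, -0.0061]))
scene 321 218
top 174 119
```

View pics/scene8c.png

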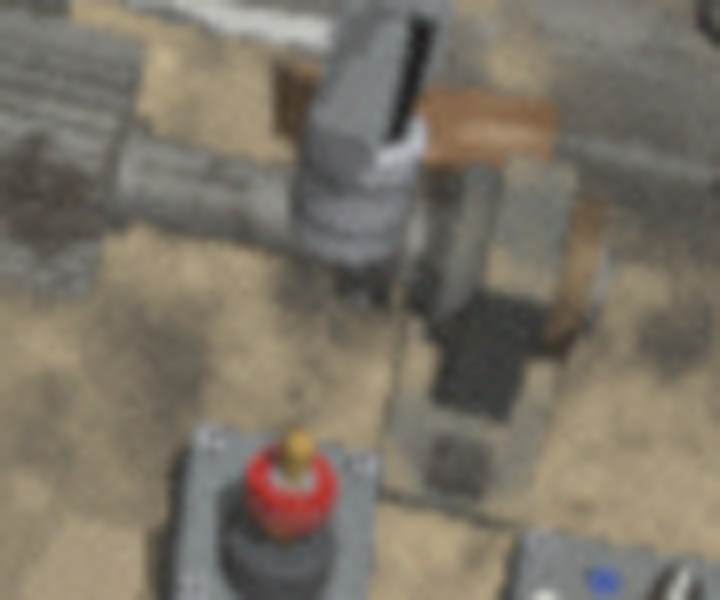

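View pics/top8c.png

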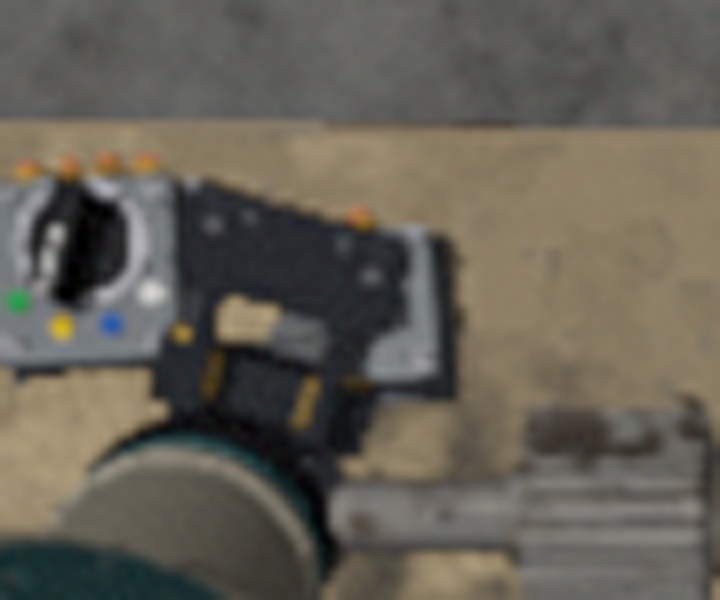

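servo_tool:
  steps:
    - {"claw": 1,"x": -1,"y": 1.5,"z": 15,"wx": 0,"wy": 0,"wz": 0}
    - {"claw": 1,"x": -1,"y": 1.5,"z": 30,"wx": 0,"wy": 0,"wz": 0}
    - {"claw": 1,"x": -1,"y": 1.5,"z": 45,"wx": 0,"wy": 0,"wz": 0}
    - {"claw": 1,"x": -1,"y": 1.5,"z": 60,"wx": 0,"wy": 0,"wz": 0}
    - {"claw": 1,"x": -1,"y": 1.5,"z": 60,"wx": 0,"wy": 0,"wz": 0}

```text
clock: 12.1
ee_pos: [0.4456, 0.082, 0.3314]
eef_rot: [0.781, 0.593, 0.168, 0.103]
wrist_force: [-0.6, 0.2, -2.4]
grip_width: 0.0279
```

servo_tool:
  steps:
    - {"claw": 1,"x": 0,"y": 0,"z": 0,"wx": 0,"wy": 0,"wz": 0}

```text
clock: 12.2
ee_pos: [0.4453, 0.082, 0.3327]
eef_rot: [0.78, 0.593, 0.169, 0.103]
wrist_force: [0.1, -0.1, -2.6]
grip_width: 0.0282
```

```bash
python3 - <<'E'
from goal import *
from ov import overlay
s,M=st()
for g in(.02,.01): print(goal(g).round(4),delta(goal(g),MG))
p,d=r.grab_frame("scene");cv2.imwrite("pics/scene9.png",p);np.save("pics/scene9d.npy",d)
overlay("scene",p,s,"pics/ov9.png",half=(20,28),f=10,ctr=.06)
p,d=r.grab_frame("top");cv2.imwrite("pics/top9.png",p)
overlay("top",p,s,"pics/ovt9.png",half=(20,28),f=10,ctr=.06)
print(proj("scene",TIP),proj("top",TIP))
E
```

```text
t 12.20 pos [0.4453 0.082  0.3327] grasp [0.5149 0.0891 0.1669] z [ 0.3866  0.0397 -0.9214] yawx 1.327 F [ 0.1 -0.1 -2.6] M [-0.1   0.51  0.02] w 0.0282
 q [ 0.04  0.45 -0.42  2.3   1.46  0.26 -1.98]
[0.4458 0.0816 0.332 ] (array([-0.3,  0.2,  0.9]), array([-0.0005,  0.0013, -0.0048]))
[0.4496 0.082  0.3227] (array([-0.3,  0.2, 10.9]), array([-0.0005,  0.0013, -0.0048]))
scene 340 236
top 195 129
[358.51553141 272.35145712] [216.40989637 156.08743718]
```

View pics/ov9.png

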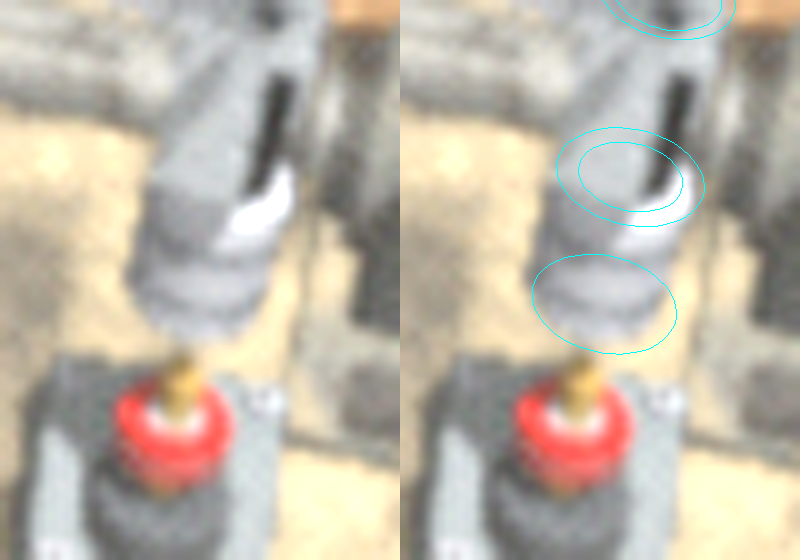

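View pics/ovt9.png

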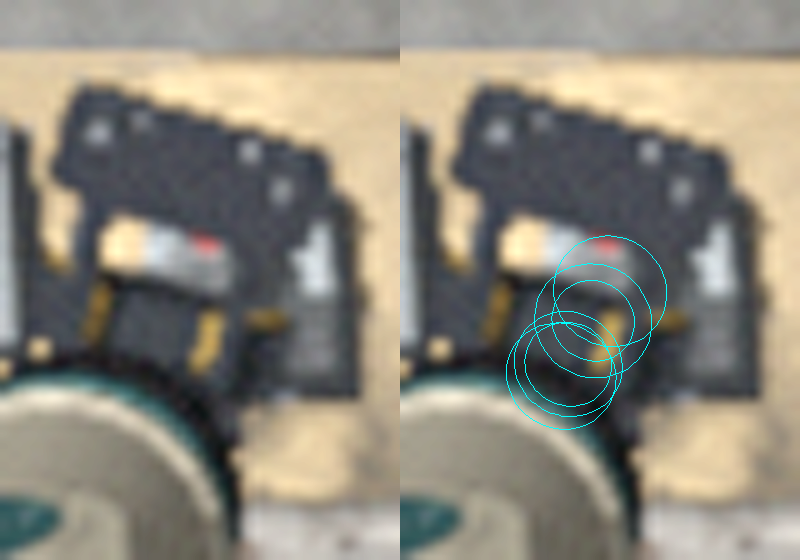

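In the scene view the coupler head (mouth centre about crop (199,297)) lines up with the nipple axis through the collar centre (174,413). Extrapolated, they agree within about 1 mm sideways. I'll check the depth direction using the depth image.

```bash
python3 - <<'E'
from goal import *
s=r.get_state();M=R.from_quat(s["eef_rot"]).as_matrix();g=s["ee_pos"]+.18*M[:,2]
D=np.load("pics/scene9d.npy");p=cv2.imread("pics/scene9.png")
K,C,t=cal("scene");v,u=np.mgrid[:420,:560]
P=np.stack([(u-K[0,2])/K[0,0]*D,(v-K[1,2])/K[1,1]*D,D],-1);W=(P-t)@C
ex=MG0[:,0];ey=MG0[:,1]   # perpendicular to n: ex in lean plane (away from robot, down), ey sideways
def show(name,mask):
    Q=W[mask];a=(Q-TIP)@np.stack([ex,ey,n],1)*1000
    print(name,len(a))
    return a
hsv=cv2.cvtColor(p,cv2.COLOR_BGR2HSV)
# head region: rows 253-267 cols 353-367
A=(W-TIP)@np.stack([ex,ey,n],1)*1000
cap=(g-TIP)@np.stack([ex,ey,n],1)*1000;print("coupler axis at (rel TIP) mm",cap.round(1))
for name,(u0,u1,v0,v1) in{"head":(354,365,255,268),"collar":(352,363,276,285),"boss":(350,363,287,294)}.items():
    a=A[v0:v1,u0:u1].reshape(-1,3);ok=(D[v0:v1,u0:u1].ravel()>0);a=a[ok]
    rad=np.hypot(a[:,0],a[:,1]);
    f=lambda c,R0:np.hypot(a[:,0]-c[0],a[:,1]-c[1])-R0
    print(name,"n-range",np.percentile(a[:,2],[5,50,95]).round(1),"ex",np.percentile(a[:,0],[5,50,95]).round(1),"ey",np.percentile(a[:,1],[5,50,95]).round(1))
    from scipy.optimize import least_squares
    for R0 in({"head":[17],"collar":[14],"boss":[18,20]}[name]):
        o=least_squares(f,[0,0],loss="soft_l1",f_scale=1.,args=(R0,));print("   circle",R0,o.x.round(2),"rms",np.sqrt(np.mean(f(o.x,R0)**2)).round(2))
print(D[250:290,360].round(3))
E
```

```text
coupler axis at (rel TIP) mm [ 0.3 -0.1 85.4]
head n-range [28.7 46.6 71.4] ex [ 6.6 12.5 22.7] ey [-6.   5.4 16.2]
   circle 17 [-2.66  2.08] rms 3.02
collar n-range [-40.9 -18.8 -13.4] ex [-5.8  3.6 11.1] ey [-11.7   0.5  11.9]
   circle 14 [-5.91  1.35] rms 3.92
boss n-range [-58.5 -46.6 -39.4] ex [ 4.6 12.  16.2] ey [-15.3  -0.9  12. ]
   circle 18 [-3.38  1.72] rms 2.04
   circle 20 [-5.59  2.3 ] rms 2.0
[1.073 1.07  1.066 1.072 1.073 1.073 1.094 1.092 1.094 1.096 1.095 1.097
 1.1   1.101 1.103 1.106 1.109 1.114 1.113 1.115 1.233 1.229 1.231 1.141
 1.143 1.156 1.153 1.148 1.151 1.145 1.143 1.141 1.148 1.149 1.164 1.159
 1.162 1.158 1.154 1.156]
```

```bash
python3 - <<'E'
from goal import *
from scipy.optimize import least_squares
K,C,t=cal("scene");v,u=np.mgrid[:420,:560]
ex=MG0[:,0];ey=MG0[:,1]
AA=[]
for fn in("scene0d","scene9d"):
    D=np.load(f"pics/{fn}.npy")
    P=np.stack([(u-K[0,2])/K[0,0]*D,(v-K[1,2])/K[1,1]*D,D],-1);W=(P-t)@C
    A=(W-TIP)@np.stack([ex,ey,n],1)*1000;A=A[D>0];AA.append(A)
    for name,n0,n1,rm,R0 in(("head",25,43,24,17),("pin",-15,-2,10,5.5),("collar side",-30,-20,19,14),("collar top",-21,-14,15,None)):
        a=A[(A[:,2]>n0)&(A[:,2]<n1)&(np.hypot(A[:,0],A[:,1])<rm)]
        if len(a)<5: continue
        if R0:
            f=lambda c:np.hypot(a[:,0]-c[0],a[:,1]-c[1])-R0
            o=least_squares(f,[0,0],loss="soft_l1",f_scale=1.);print(fn,name,len(a),o.x.round(2),"rms",np.sqrt(np.mean(f(o.x)**2)).round(2))
        else: print(fn,name,len(a),np.median(a,0).round(2))
E
```

```text
scene0d pin 21 [-2.52  0.65] rms 2.0
scene0d collar side 29 [-3.37  1.35] rms 2.01
scene0d collar top 59 [  3.2    3.01 -17.1 ]
scene9d head 78 [-2.94  2.16] rms 1.09
scene9d pin 21 [-3.07  1.27] rms 1.06
scene9d collar side 28 [-3.07  1.27] rms 1.01
scene9d collar top 60 [  2.61   1.05 -17.24]
```

In the same depth image, circle fits put the head axis at (−2.9, 2.2) mm and the nipple and collar axis at (−3.1, 1.3) mm. The misalignment is under 1 mm. I'll trim 0.6 mm and slide on slowly.

servo_tool:
  steps:
    - {"claw": 1,"x": 0.5,"y": 0,"z": 6,"wx": 0,"wy": 0,"wz": 0}
    - {"claw": 1,"x": 0.5,"y": 0,"z": 12,"wx": 0,"wy": 0,"wz": 0}
    - {"claw": 1,"x": 0.5,"y": 0,"z": 17,"wx": 0,"wy": 0,"wz": 0}
    - {"claw": 1,"x": 0.5,"y": 0,"z": 22,"wx": 0,"wy": 0,"wz": 0}
    - {"claw": 1,"x": 0.5,"y": 0,"z": 26,"wx": 0,"wy": 0,"wz": 0}

```text
clock: 12.8
ee_pos: [0.4557, 0.0832, 0.3094]
eef_rot: [0.78, 0.593, 0.17, 0.104]
wrist_force: [-0.6, 0.8, -3.5]
grip_width: 0.0281
```

```bash
cat > chk.py <<'E'
from goal import *
def chk(tag,img=True):
    s,M=st();g=s["ee_pos"]+.18*M[:,2]
    a=(g+.064*M[:,2]-TIP)@np.stack([MG0[:,0],MG0[:,1],n],1)*1000
    print("mouth rel tip (ex,ey,n) mm",a.round(1),"F tool",(M.T@s["wrist_force"]).round(1),"M tool",(M.T@s["moment"]).round(2),"ang err",R.from_matrix(M.T@MG).as_rotvec().round(4))
    if img:
        p,d=r.grab_frame("scene");np.save("pics/last_d.npy",d)
        im=cv2.convertScaleAbs(cv2.resize(p[238:300,335:385],None,fx=9,fy=9,interpolation=cv2.INTER_CUBIC),alpha=1.4,beta=5);cv2.imwrite(f"pics/{tag}.png",im)
    return s
E
python3 -c "
from chk import *
chk('d1')"
```

```text
t 12.80 pos [0.4557 0.0832 0.3094] grasp [0.5257 0.0903 0.1437] z [ 0.3884  0.0396 -0.9206] yawx 1.328 F [-0.6  0.8 -3.5] M [-0.06  0.48 -0.  ] w 0.0281
 q [ 0.04  0.51 -0.43  2.29  1.68  0.28 -2.19]
mouth rel tip (ex,ey,n) mm [ 0.8 -0.2 -4.7] F tool [ 0.1 -2.   3. ] M tool [ 0.45 -0.19 -0.  ] ang err [ 0.0015  0.0008 -0.0041]
```

View pics/d1.png

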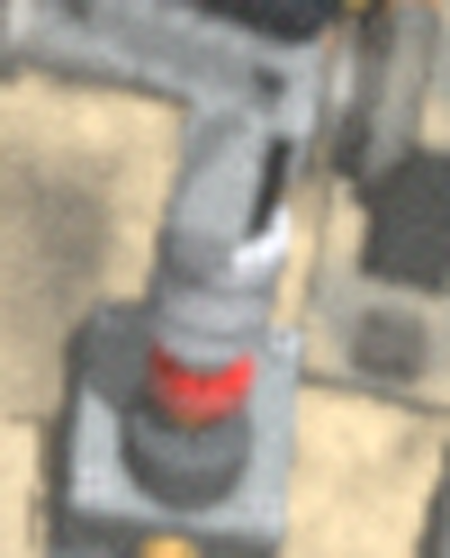

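servo_tool:
  steps:
    - {"claw": 1,"x": 0,"y": 0,"z": 3,"wx": 0,"wy": 0,"wz": 0}
    - {"claw": 1,"x": 0,"y": 0,"z": 6,"wx": 0,"wy": 0,"wz": 0}
    - {"claw": 1,"x": 0,"y": 0,"z": 9,"wx": 0,"wy": 0,"wz": 0}

```text
clock: 13.15
ee_pos: [0.4592, 0.0836, 0.3006]
eef_rot: [0.78, 0.594, 0.17, 0.104]
wrist_force: [-0.5, -0.3, -2.1]
grip_width: 0.0281
```

```bash
python3 -c "
from chk import *
chk('d2')"
```

```text
t 13.15 pos [0.4592 0.0836 0.3006] grasp [0.529  0.0907 0.1348] z [ 0.3878  0.0396 -0.9209] yawx 1.329 F [-0.5 -0.3 -2.1] M [-0.07  0.54 -0.02] w 0.0281
 q [ 0.05  0.54 -0.45  2.29  1.74  0.3  -2.25]
mouth rel tip (ex,ey,n) mm [  0.4  -0.2 -14.2] F tool [-0.7 -1.2  1.7] M tool [ 0.5  -0.22  0.01] ang err [ 0.0008  0.001  -0.0031]
```

View pics/d2.png

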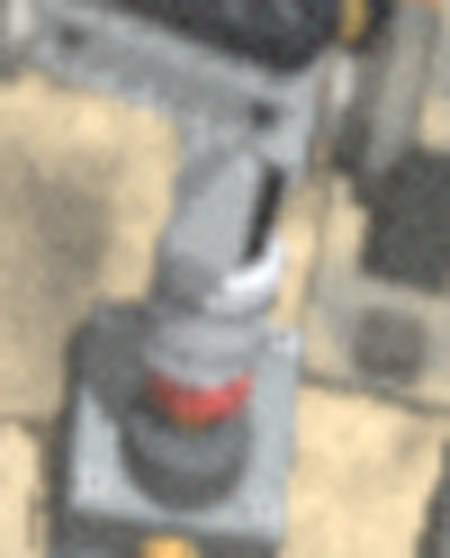

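The nipple is in the bore with no sideways load and the rim is just above the collar. I'll press on in small steps.

servo_tool:
  steps:
    - {"claw": 1,"x": 0,"y": 0,"z": 2,"wx": 0,"wy": 0,"wz": 0}
    - {"claw": 1,"x": 0,"y": 0,"z": 4,"wx": 0,"wy": 0,"wz": 0}
    - {"claw": 1,"x": 0,"y": 0,"z": 6,"wx": 0,"wy": 0,"wz": 0}

```text
clock: 13.5
ee_pos: [0.4612, 0.0838, 0.2953]
eef_rot: [0.78, 0.594, 0.17, 0.104]
wrist_force: [-4.8, -1.2, 6.8]
grip_width: 0.0279
```

```bash
python3 -c "
from chk import *
chk('d3',0)"
```

```text
t 13.50 pos [0.4612 0.0838 0.2953] grasp [0.5311 0.0909 0.1295] z [ 0.3879  0.0394 -0.9209] yawx 1.329 F [-4.8 -1.2  6.8] M [-0.2   0.64 -0.09] w 0.0279
 q [ 0.06  0.56 -0.46  2.29  1.78  0.31 -2.28]
mouth rel tip (ex,ey,n) mm [  0.2  -0.2 -19.9] F tool [-1.4 -1.5 -8.1] M tool [ 0.56 -0.39  0.03] ang err [ 0.001   0.0011 -0.0027]
```

servo_tool:
  steps:
    - {"claw": 1,"x": 0,"y": 0,"z": 1.5,"wx": 0,"wy": 0,"wz": 0}
    - {"claw": 1,"x": 0,"y": 0,"z": 3,"wx": 0,"wy": 0,"wz": 0}
    - {"claw": 1,"x": 0,"y": 0,"z": 4.5,"wx": 0,"wy": 0,"wz": 0}

```text
clock: 13.8
ee_pos: [0.4631, 0.084, 0.2909]
eef_rot: [0.78, 0.594, 0.17, 0.104]
wrist_force: [-2.3, -1.4, 3.1]
grip_width: 0.0279
```

```bash
python3 -c "
from chk import *
chk('d3',0)"
```

```text
t 13.80 pos [0.4631 0.084  0.2909] grasp [0.5329 0.0911 0.1252] z [ 0.3876  0.0396 -0.921 ] yawx 1.329 F [-2.3 -1.4  3.1] M [-0.21  0.63 -0.04] w 0.0279
 q [ 0.07  0.57 -0.47  2.29  1.8   0.32 -2.3 ]
mouth rel tip (ex,ey,n) mm [  0.2  -0.2 -24.6] F tool [-1.5 -0.5 -3.8] M tool [ 0.55 -0.37 -0.02] ang err [ 0.0007  0.0011 -0.003 ]
```

servo_tool:
  steps:
    - {"claw": 1,"x": 0,"y": 0,"z": 1,"wx": 0,"wy": 0,"wz": 0}
    - {"claw": 1,"x": 0,"y": 0,"z": 2,"wx": 0,"wy": 0,"wz": 0}
    - {"claw": 1,"x": 0,"y": 0,"z": 2,"wx": 0,"wy": 0,"wz": 0}

```text
clock: 14.1
ee_pos: [0.4638, 0.0841, 0.2893]
eef_rot: [0.78, 0.594, 0.17, 0.104]
wrist_force: [-5.6, -1.3, 8.4]
grip_width: 0.028
```

```bash
python3 -c "
from chk import *
chk('d3',0)"
```

```text
t 14.10 pos [0.4638 0.0841 0.2893] grasp [0.5336 0.0912 0.1235] z [ 0.3878  0.0394 -0.9209] yawx 1.329 F [-5.6 -1.3  8.4] M [-0.18  0.73 -0.04] w 0.0280
 q [ 0.07  0.57 -0.47  2.29  1.81  0.33 -2.31]
mouth rel tip (ex,ey,n) mm [  0.2  -0.2 -26.4] F tool [-1.4 -1.6 -9.9] M tool [ 0.66 -0.37 -0.01] ang err [ 0.0009  0.0012 -0.0028]
```

servo_tool:
  steps:
    - {"claw": 1,"x": 0,"y": 0,"z": 1,"wx": 0,"wy": 0,"wz": 0}
    - {"claw": 1,"x": 0,"y": 0,"z": 1.5,"wx": 0,"wy": 0,"wz": 0}
    - {"claw": 1,"x": 0,"y": 0,"z": 1.5,"wx": 0,"wy": 0,"wz": 0}

```text
clock: 14.4
ee_pos: [0.4639, 0.0843, 0.2888]
eef_rot: [0.779, 0.594, 0.17, 0.104]
wrist_force: [-10.2, -2.3, 19.7]
grip_width: 0.0285
```

```bash
python3 -c "
from chk import *
chk('d4',0)"
```

```text
t 14.40 pos [0.4639 0.0843 0.2888] grasp [0.5339 0.0914 0.1231] z [ 0.389   0.0396 -0.9204] yawx 1.330 F [-10.2  -2.3  19.7] M [-0.31  0.8  -0.07] w 0.0285
 q [ 0.07  0.58 -0.47  2.29  1.81  0.33 -2.31]
mouth rel tip (ex,ey,n) mm [  0.4  -0.4 -26.9] F tool [ -1.9  -1.2 -22.2] M tool [ 0.69 -0.53 -0.02] ang err [ 0.0021  0.0007 -0.0021]
```

The collar is on its bottom stop: axial force rose from about 12 N to about 24 N over 0.5 mm, after the snap seen earlier. I'll hold and check by image, including the selector and the bystanders.

servo_tool:
  steps:
    - {"claw": 1,"x": 0,"y": 0,"z": 0,"wx": 0,"wy": 0,"wz": 0}
    - {"claw": 1,"x": 0,"y": 0,"z": 0,"wx": 0,"wy": 0,"wz": 0}
    - {"claw": 1,"x": 0,"y": 0,"z": 0,"wx": 0,"wy": 0,"wz": 0}
    - {"claw": 1,"x": 0,"y": 0,"z": 0,"wx": 0,"wy": 0,"wz": 0}
    - {"claw": 1,"x": 0,"y": 0,"z": 0,"wx": 0,"wy": 0,"wz": 0}

```text
clock: 14.9
ee_pos: [0.4639, 0.0843, 0.2888]
eef_rot: [0.779, 0.594, 0.17, 0.104]
wrist_force: [-10.5, -2.6, 18.9]
grip_width: 0.028
```

```bash
python3 - <<'E'
from chk import *
chk('d5')
p,d=r.grab_frame("scene");cv2.imwrite("pics/scene10.png",p)
cv2.imwrite("pics/d5k.png",cv2.resize(p[240:330,330:430],None,fx=7,fy=6.6,interpolation=cv2.INTER_CUBIC))
# depth fit of head axis and tilt, relative to nipple
K,C,t=cal("scene");v,u=np.mgrid[:420,:560]
P=np.stack([(u-K[0,2])/K[0,0]*d,(v-K[1,2])/K[1,1]*d,d],-1);A=((P-t)@C-TIP)@np.stack([MG0[:,0],MG0[:,1],n],1)*1000;A=A[d>0]
from scipy.optimize import least_squares
for n0,n1 in((-24,-12),(-12,0)):
    a=A[(A[:,2]>n0)&(A[:,2]<n1)&(np.hypot(A[:,0],A[:,1])<24)]
    f=lambda c:np.hypot(a[:,0]-c[0],a[:,1]-c[1])-17
    o=least_squares(f,[0,0],loss="soft_l1");print(len(a),o.x.round(2),np.sqrt(np.mean(f(o.x)**2)).round(2))
E
```

```text
t 14.90 pos [0.4639 0.0843 0.2888] grasp [0.5339 0.0914 0.1231] z [ 0.3889  0.0396 -0.9204] yawx 1.330 F [-10.5  -2.6  18.9] M [-0.34  0.82 -0.18] w 0.0280
 q [ 0.07  0.58 -0.47  2.29  1.81  0.33 -2.31]
mouth rel tip (ex,ey,n) mm [  0.4  -0.4 -26.9] F tool [ -2.3  -1.7 -21.6] M tool [ 0.68 -0.59  0.07] ang err [ 0.002   0.0007 -0.0021]
52 [-2.79  2.71] 1.22
46 [-2.35  2.36] 1.56
```

View pics/d5k.png

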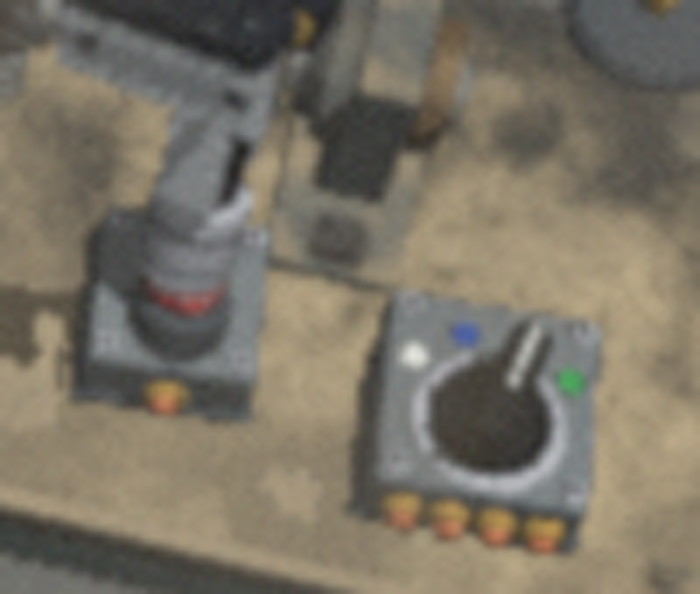

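View pics/scene10.png

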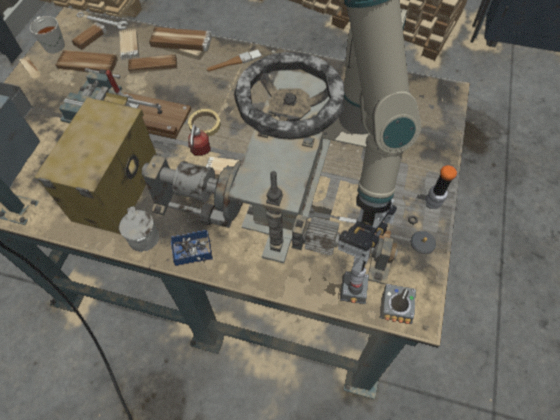

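The coupler is seated at crop (190,270), with only a thin red band of the collar showing. The selector pointer covers the yellow dot between blue and green, and the bystanders are where they were. The force is steady at about 22 N, so I'm handing in.

```bash
python3 - <<'E'
from station import r
print(r.job_done()); s=r.get_state();print(s["clock"],s["wrist_force"],s["ee_pos"],s["grip_width"])
E
```

```text
the job is handed in; nothing more can be done
None
the job is handed in; nothing more can be done
```

The job is handed in, with the coupler still held on the nipple and the selector on yellow. The clock read about 15 s of the 53 s allowed.

- **Selector:** it started on blue. I turned it 0.6 rad clockwise and released it. The last picture shows the pointer over the yellow dot, between blue and green.
- **Coupler:** I took the smaller coupler off the stand and tilted it 0.40 rad to match the nipple. Depth fits showed it within about 1 mm of the nipple's axis before I slid it on.
- **Collar:** the force rose to about 10 N, dropped with the snap, then climbed sharply to about 24 N over the last 0.5 mm. The mouth ended 26.9 mm below the nipple's tip; 27 mm was expected at the bottom stop. In the last 0.5 s before hand-in I held it there at about 22–24 N along the axis, with under 3 N sideways.

**Checks that disagreed or fell short:**
- **Grip width:** the gripper read 28 mm on a handle listed as 24 mm. The pictures showed no skew or slip.
- **Camera positions:** the two cameras differed from each other by about 2–3 mm. I used the average for positions and the depth fit for the final alignment.
- **Top view:** it was largely blocked by the arm at the nipple, so the final fit rests on the scene camera and the force readings.

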